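# Fetch the gel pot from behind the bottles

### The job

Take the two tall bottles that stand in front of the blue gel pot off the white caddy and stand both on the green mat. Then fetch the gel pot and stand it in the steel tray, and after that put the bottles back upright, each centred on its own coloured mark (blue cap on blue, white cap with red band on red). Do not knock anything over, and leave the two lancet cartons where they stand.

Things in the scene. Friction and masses are not known exactly. Their poses are not given: they have to be found in the camera images.
- blue_bottle: Tall white bottle with a blue cap and blue band, loose, about 0.18 kg (varies). 134 mm high over the cap; the body is a cylinder 49 mm across up to 104 mm above its base. Grip it by the body (below 104 mm), not the cap or neck. Origin: centre of its underside; z up. It starts standing on the blue mark.
- red_bottle: Tall white bottle with a white cap and a red band, loose, about 0.24 kg (varies). 134 mm high over the cap; the body is a cylinder 53 mm across up to 100 mm above its base. Grip it by the body (below 100 mm), not the cap or neck. Origin: centre of its underside; z up. It starts standing on the red mark.
- gel_pot: Small blue gel pot with a white cap, loose, about 0.09 kg. 60 mm high over the cap; the blue body is a cylinder 43 mm across up to 38 mm above its base. Grip it by the blue body, not the cap. Origin: centre of its underside; z up. It starts on the caddy plate, behind the two bottles and midway between them.
- mark_blue: Flat round mark, 72 mm across, 2 mm thick, a blue ring with a white middle, lying fixed on the caddy's front part: the place of the bottle with the blue cap. Origin: centre of its underside; its top is 2 mm higher, 10 mm above the worktop.
- mark_red: Flat round mark, 72 mm across, 2 mm thick, a red ring with a white middle, lying fixed on the caddy's front part: the place of the bottle with the red band. Origin: centre of its underside; its top is 2 mm higher, 10 mm above the worktop. The two marks lie 88 mm apart, centre to centre, either way round.
- mat: Green mat, 220 mm along its x, 150 mm along its y, 3 mm thick, fixed on the worktop to one side of the caddy: the side area for the bottles. Origin: centre of its underside; z up.
- tray: Shallow steel tray, 220 mm along its x, 150 mm along its y, 18 mm high outside, walls and floor 3 mm thick, fixed on the worktop on the other side of the caddy. Origin: centre of its underside; the flat inner floor lies 3 mm higher.
- caddy: White supply caddy, fixed: a base plate 190 mm along its x (front to back), 270 mm along its y, top 8 mm above the worktop, with a rail 30 mm high along its back edge (+x) and cheeks 22 mm high along the back half of both ends. Origin: centre of its underside; +x points to its back. In this frame the marks lie at x = -25 mm, y = +44 and -44 mm, the gel pot starts near x = +29, y = 0 mm, the cartons near x = +35, y = +97 and -97 mm.
- green_carton: Small carton of lancets with a green upper front and white top (47 mm wide side facing the robot), loose, standing on the back part of the caddy beside the gel pot; 31 x 47 mm and 72 mm high. Leave it alone. Origin: centre of its underside.
- purple_carton: Small carton of lancets with a purple upper front and white top (47 mm wide side facing the robot), loose, standing on the back part of the caddy at the other side of the gel pot; 31 x 47 mm and 72 mm high. Leave it alone. Origin: centre of its underside.
Not all that is in view belongs to the job. Leave any orange or pink look-alike of the red_bottle alone.

How it is judged:
On the way, in this order (a step that is already met when the one before it is completed fails the run):
1. both bottles stand upright and released on the green mat, while the gel pot is still in its place behind (x of blue_bottle in the frame of mat between -0.1 and 0.1 m and y of blue_bottle in the frame of mat between -0.07 and 0.07 m and z of blue_bottle in the frame of mat between -0.004 and 0.01 m and angle between each of blue_bottle, red_bottle's own z axis and vertical below 0.15 rad and linear speed of each of blue_bottle, red_bottle below 0.02 m/s and contact force between the fingers and blue_bottle below 0.5 N and x of red_bottle in the frame of mat between -0.1 and 0.1 m and y of red_bottle in the frame of mat between -0.07 and 0.07 m and z of red_bottle in the frame of mat between -0.004 and 0.01 m and contact force between the fingers and red_bottle below 0.5 N and distance of gel_pot from where it was at the start of the episode below 0.02 m), for 0.2 s.
2. the gel pot stands upright and released in the steel tray, while both bottles still stand on the mat (x of gel_pot in the frame of tray between -0.085 and 0.085 m and y of gel_pot in the frame of tray between -0.055 and 0.055 m and z of gel_pot in the frame of tray between -0.004 and 0.012 m and angle between each of gel_pot, blue_bottle, red_bottle's own z axis and vertical below 0.15 rad and linear speed of each of gel_pot, blue_bottle, red_bottle below 0.02 m/s and contact force between the fingers and gel_pot below 0.5 N and x of blue_bottle in the frame of mat between -0.1 and 0.1 m and y of blue_bottle in the frame of mat between -0.07 and 0.07 m and z of blue_bottle in the frame of mat between -0.004 and 0.01 m and contact force between the fingers and blue_bottle below 0.5 N and x of red_bottle in the frame of mat between -0.1 and 0.1 m and y of red_bottle in the frame of mat between -0.07 and 0.07 m and z of red_bottle in the frame of mat between -0.004 and 0.01 m and contact force between the fingers and red_bottle below 0.5 N), for 0.2 s.
At the end, for the whole second after the job is handed in: The gel pot stands upright on the floor of the steel tray; the blue-capped bottle stands upright within 15 mm of the centre of the blue mark, the red-banded one likewise on the red mark; both cartons stand within 30 mm of where they were; all is released and at rest (x of gel_pot in the frame of tray between -0.085 and 0.085 m and y of gel_pot in the frame of tray between -0.055 and 0.055 m and z of gel_pot in the frame of tray between -0.004 and 0.012 m and angle between each of gel_pot, blue_bottle, red_bottle, green_carton, purple_carton's own z axis and vertical below 0.15 rad and linear speed of each of gel_pot, blue_bottle, red_bottle below 0.02 m/s and contact force between the fingers and gel_pot below 0.5 N and horizontal distance between blue_bottle and mark_blue below 0.015 m and z of blue_bottle in the frame of mark_blue between -0.004 and 0.009 m and contact force between the fingers and blue_bottle below 0.5 N and horizontal distance between red_bottle and mark_red below 0.015 m and z of red_bottle in the frame of mark_red between -0.004 and 0.009 m and contact force between the fingers and red_bottle below 0.5 N and distance of each of green_carton, purple_carton from where it was at the start of the episode below 0.03 m); the robot touches nothing.
It fails at once if a bottle or the gel pot is tipped over (more than 0.7 rad) (angle between any of blue_bottle, red_bottle, gel_pot's own z axis and vertical above 0.7 rad).
It fails at once if a lancet carton is moved by more than 30 mm or knocked over (distance of any of green_carton, purple_carton from where it was at the start of the episode above 0.03 m or angle between any of green_carton, purple_carton's own z axis and vertical above 0.4 rad).
It also fails if it takes over 141 s, if anything falls off the work surface, if the arm or the gripper's body presses on something with over 40 N, if the wrist force passes 120 N, or if a joint passes its speed limit or range.

### The arm

A 6-joint arm with a two-finger parallel gripper is mounted at the origin on a cart in front of the work surface, level with it; the furniture and walls round the work are solid. World frame = base frame: x ahead of the robot, y to its left, z up, the work surface at z = 0. Lengths are in m, angles in rad, forces in N, time in s.
With the tool pointing down it reaches from about 0.325 to 0.775 m from the base axis. Payload 5.5 kg.
Tool frame: the origin (TCP) lies at the very end of the fingers, on their centre line; the grasp point (between the pads) lies 19 mm behind it; z points along the fingers, y is the line along which they close (so a half turn about z gives the same grasp; the last joint's range is limited). The gripper opens to 88 mm and grips with 3 to 60 N. Pads are 20 mm wide; open, the fingers measure 115 mm over their backs; the gripper's body (75 mm by 178 mm) begins 61 mm behind the grasp point.
Start: joints at [1.048, 0.091, 1.231, -0, 1.82, -0.057], TCP at [0.269, 0.536, 0.223] pointing down, gripper open.
Joint ranges: [-2.87, 2.87], [-0.86, 2.18], [0.17, 2.46], [-1.51, 4.65], [0.06, 2.69], [-2.65, 2.65]. Speed limits (rad/s): [2.57, 2.57, 3.01, 3.14, 3.14, 3.14].

### API

Orientations are given as a 3x3 rotation matrix whose columns are the frame's x, y, z axes.
In Python, from station import bot, imaging gives the robot as it stands.
- The arm moves only by the tool servo_tool, never from a script. Its argument "moves" is a list of rows, each an object of numbers: "gripper": the finger opening in m, from 0 to 0.0878; "tx", "ty", "tz": the shift along the tool's x, y, z in m; "rx", "ry", "rz": the turn, a rotation vector about the tool's x, y, z in degrees. In form: [{"gripper": .., "tx": .., "ty": .., "tz": .., "rx": .., "ry": .., "rz": ..}, ...]. A call has 1 to 5 rows; each row is the pose to reach, as a shift and turn from the pose commanded when the call began, along the tool's axes at that moment; what a row does not reach only later rows make up. A row lasts 1/10 s, in which the tool goes at most 50 mm and 8.59 degrees, less where a joint would pass 70% of its speed; a pose out of reach is approached as far as the arm can. A call with a gripper value outside its range is refused whole. The fingers move at their own pace and stop on an object; the grip force is fixed at half the most. Time passes only in rows, so rows that repeat a pose let the fingers close. It gives the time, the measured TCP pose, the force, the opening and the grip force at its end, in the units of the state.
- bot.observe(): the state, without advancing time (a new reading comes with each control period).
- imaging.capture(name): name is "side" or "top" or "wrist"; returns (picture, depth): 480x640x3 uint8, red, green, blue; 480x640 float32, m along the optical axis (not along the pixel's ray), 0 where there is no reading.
- imaging.get_calibration(name): a dict with "mtx" (3x3 intrinsics, pixels), "rvec" (rotation vector, rad) and "tvec" (3), from world to camera coordinates, as OpenCV has them. Camera axes: x right, y down, z forward; pixel columns grow to the right and rows downward; lengths in m; the calibration is good to about 2 mm. A picture is of the moment at which its call begins: read the wrist's pose just before it. get_calibration takes no time and is no camera call; for the wrist camera it gives the pose at the moment of the call.
- bot.close_job(): hands the job in; it is judged then, once.
The state is a dict: "time": time; "joint_pos": joint angles; "joint_vel": joint speeds; "joint_torque": joint torques, N m; "eef_pos": TCP position; "tool_rot": TCP orientation; "ft_force": force on the tool from outside, world axes, zero at the start; "torque": the same for the moment, N m; "grip_width": finger opening in m; "grip_force": force on a finger pad.
Only numpy, scipy, OpenCV 4.12 (cv2) and the standard library are available. Lean on these libraries where they do the work, as an engineer would, in place of code of your own. Each camera call takes 0.05 s, during which the arm holds its last target. There are 200 camera calls.

## Working session

There is one attempt and no reset: what is moved stays moved. The work goes in short steps, Python scripts to look and compute and a tool call to move; the robot and the scene stay as the last step left them, time stands still between calls to the robot, and variables do not carry over. Pictures are saved under pics/ and viewed, at most 14 in all, crops included, and the job is handed in when it is done.

Besides the shell and the picture viewer there is one more tool, called after ">>>" by a JSON object that holds its "name" and its "arguments". servo_tool: Moves the arm, as the interface text tells. Its arguments: {"type":"object","properties":{"moves":{"type":"array","items":{"type":"object","properties":{"gripper":{"type":"number"},"tx":{"type":"number"},"ty":{"type":"number"},"tz":{"type":"number"},"rx":{"type":"number"},"ry":{"type":"number"},"rz":{"type":"number"}}}}},"required":["moves"]}

```bash
mkdir -p pics; ls; python3 - <<'E'
from station import bot, imaging
import cv2,numpy as np
s=bot.observe();print(s['time'],s['eef_pos'],np.round(s['tool_rot'],3).tolist(),s['grip_width'])
for n in ['top','side']:
    p,d=imaging.capture(n);np.savez('pics/%s0.npz'%n,p=p,d=d)
    cv2.imwrite('pics/%s0.png'%n,p[:,:,::-1])
    c=imaging.get_calibration(n);R=cv2.Rodrigues(np.array(c['rvec']))[0];print(n,c['mtx'],-R.T@np.array(c['tvec']).ravel(),R[2])
E
```

```text
pics
0.0 [0.26933944 0.5358233  0.22154819] [[-0.893, 0.449, -0.001], [0.449, 0.893, -0.002], [0.0, -0.002, -1.0]] 0.08768505354297366
top [[489.84058552   0.         317.37931924]
 [  0.         489.84058552 239.93771045]
 [  0.           0.           1.        ]] [0.36538449 0.01224711 0.95863321] [ 0.15493908 -0.03209062 -0.98740269]
side [[549.99118772   0.         302.25615335]
 [  0.         549.99118772 237.75682433]
 [  0.           0.           1.        ]] [ 0.53152371 -0.90915733  0.81094971] [-0.02916778  0.76000903 -0.64925766]
```

View pics/top0.png

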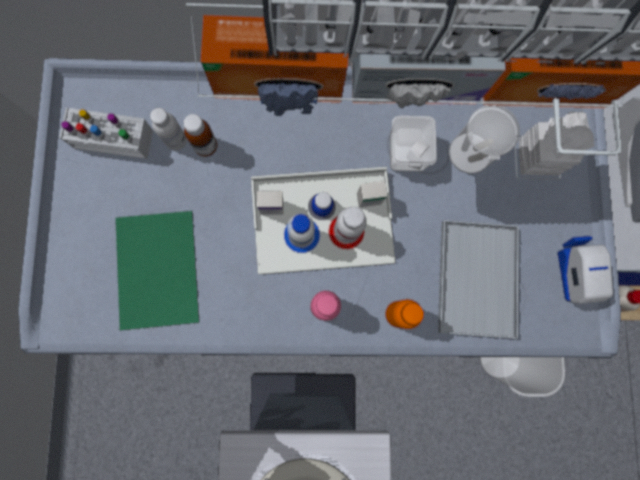

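View pics/side0.png

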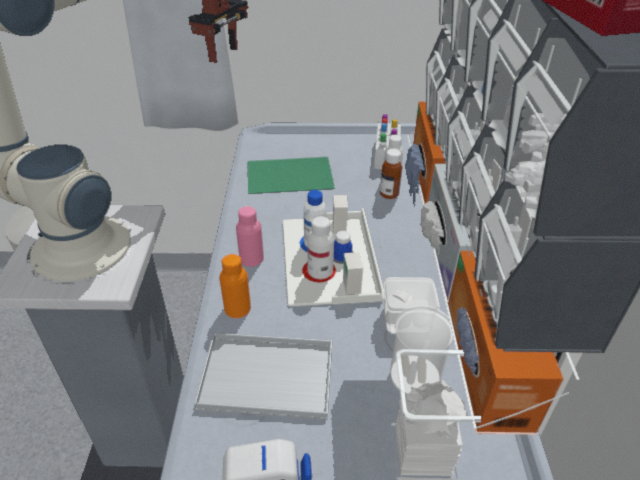

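The top view shows the mat on the left (157,270) and the tray on the right (481,280). On the caddy are the blue bottle (301,230), the red bottle (349,228) and the gel pot (321,205) behind them. The cartons are at (270,200) and (373,192), and the pink (325,305) and orange (405,313) decoys stand in front. I'll compute positions from depth.

```bash
cat > h.py <<'E'
import numpy as np,cv2
def cloud(c,d):
    R=cv2.Rodrigues(np.array(c['rvec'],float))[0];t=np.array(c['tvec'],float).ravel();K=np.array(c['mtx'])
    v,u=np.mgrid[:480,:640];P=np.stack([(u-K[0,2])/K[0,0]*d,(v-K[1,2])/K[1,1]*d,d],-1)
    W=(P-t)@R;W[d<=0]=np.nan;return W
def plane(c,uv,z):
    R=cv2.Rodrigues(np.array(c['rvec'],float))[0];t=np.array(c['tvec'],float).ravel();K=np.array(c['mtx'])
    uv=np.atleast_2d(uv).astype(float);r=np.c_[uv,np.ones(len(uv))]@np.linalg.inv(K).T@R;C=-R.T@t
    return C+r*((z-C[2])/r[:,2])[:,None]
E
python3 - <<'E'
from station import imaging
import numpy as np,cv2
from h import *
np.set_printoptions(precision=4,suppress=True)
for n in ['top','side']:
    f=np.load('pics/%s0.npz'%n);c=imaging.get_calibration(n);p=f['p'].astype(int);W=cloud(c,f['d']);z=W[...,2]
    inn=(W[...,0]>.2)&(W[...,0]<.85)&(abs(W[...,1])<.6)
    print(n)
    for zl,zh in [(.05,.075),(.075,.10),(.125,.16)]:
        m=(inn&(z>zl)&(z<zh)).astype(np.uint8);k,L,S,_=cv2.connectedComponentsWithStats(m)
        for i in range(1,k):
            if S[i,4]>40 :
                q=W[L==i];lo,hi=np.percentile(q,[2,98],axis=0)
                if abs(q[:,1].mean())<.2: print(zl,S[i,4],'px',S[i,:2]+S[i,2:4]//2,'mid',(lo+hi)/2,'ext',hi-lo,'rgb',p[L==i].mean(0).astype(int))
    g=inn&(p[...,1]>p[...,0]+20)&(p[...,1]>p[...,2]+10)&(z<.02)
    k,L,S,_=cv2.connectedComponentsWithStats(g.astype(np.uint8));i=1+np.argmax(S[1:,4])
    q=plane(c,np.argwhere(L==i)[:,::-1],.003)[:,:2];print('mat',cv2.minAreaRect(q.astype(np.float32)),'z',z[L==i].mean())
c=imaging.get_calibration('top')
print('caddy front corners',plane(c,[[258,272],[394,264]],.008),'back rail', plane(c,[[252,177],[387,170]],.03))
print('tray',plane(c,[[445,222],[520,227],[518,338],[440,333]],.018), 'mean',plane(c,[[445,222],[520,227],[518,338],[440,333]],.018).mean(0))
E
```

```text
top
0.05 364 px [414 141] mid [ 0.6991 -0.1977  0.0632] ext [0.0962 0.08   0.0234] rgb [160 162 167]
0.05 109 px [372 194] mid [ 0.5958 -0.1189  0.0624] ext [0.0266 0.0467 0.0234] rgb [87 96 92]
0.05 92 px [270 202] mid [0.5759 0.0718 0.0629] ext [0.0243 0.0443 0.0231] rgb [84 80 92]
0.05 221 px [323 201] mid [ 0.5826 -0.0261  0.0603] ext [0.0276 0.0271 0.0172] rgb [168 170 179]
0.05 67 px [348 232] mid [ 0.521  -0.0728  0.0626] ext [0.023  0.0443 0.024 ] rgb [89 77 81]
0.05 48 px [301 240] mid [0.5054 0.0152 0.0626] ext [0.0125 0.0409 0.0237] rgb [71 77 87]
0.05 68 px [395 314] mid [ 0.3728 -0.1589  0.0627] ext [0.0471 0.0164 0.0237] rgb [125  60   7]
0.075 1345 px [415 138] mid [ 0.7023 -0.1994  0.0779] ext [0.0854 0.0758 0.0057] rgb [174 175 180]
0.075 403 px [374 189] mid [ 0.6    -0.1202  0.0799] ext [0.0305 0.0448 0.007 ] rgb [177 176 173]
0.075 398 px [269 199] mid [0.5788 0.0733 0.0804] ext [0.0286 0.0439 0.006 ] rgb [180 178 176]
0.075 77 px [350 229] mid [ 0.5226 -0.0724  0.0876] ext [0.0257 0.044  0.0247] rgb [106 100 103]
0.075 57 px [301 237] mid [0.5065 0.0144 0.0874] e
[... 2891 characters left out ...]
px [247 213] mid [ 0.3871 -0.0347  0.1305] ext [0.0323 0.0318 0.01  ] rgb [198 132 155]
0.125 280 px [321 225] mid [ 0.5356 -0.0786  0.1357] ext [0.033  0.033  0.0188] rgb [186 187 187]
0.125 256 px [232 262] mid [ 0.3737 -0.1799  0.1304] ext [0.0328 0.0313 0.0089] rgb [201 121  39]
mat ((0.45434460043907166, 0.2933782935142517), (0.2180963158607483, 0.15140274167060852), 6.514226913452148) z 0.00476733054182178
caddy front corners [[ 0.4498  0.0958  0.008 ]
 [ 0.4692 -0.1695  0.008 ]] back rail [[ 0.6333  0.1109  0.03  ]
 [ 0.653  -0.1539  0.03  ]]
tray [[ 0.5528 -0.27    0.018 ]
 [ 0.5453 -0.4197  0.018 ]
 [ 0.3293 -0.4041  0.018 ]
 [ 0.3373 -0.2539  0.018 ]] mean [ 0.4412 -0.3369  0.018 ]
```

```bash
cat > go.py <<'E'
import sys,numpy as np
from station import bot
from scipy.spatial.transform import Rotation as Rn
# usage: go.py x y z yaw(deg of tool y) ... several targets; all from the present pose
s=bot.observe();R=np.array(s['tool_rot']);p=np.array(s['eef_pos'])
print('t',round(s['time'],2),'tcp',p.round(4),'yaw',round(np.degrees(np.arctan2(R[1,1],R[0,1])),2),'w',round(s['grip_width'],4),'gf',round(s['grip_force'],1),'F',np.round(s['ft_force'],1))
a=list(map(float,sys.argv[1:]))
for i in range(0,len(a),4):
    x,y,z,f=a[i:i+4];f=np.radians(f);T=np.array([[-np.sin(f),np.cos(f),0],[np.cos(f),np.sin(f),0],[0,0,-1]])
    print('t',(R.T@(np.array([x,y,z])-p)).round(4),'r',np.degrees(Rn.from_matrix(R.T@T).as_rotvec()).round(2))
E
python3 go.py .523 .013 .24 6
```

```text
t 0.1 tcp [0.2694 0.5359 0.2216] yaw 63.31 w 0.0881 gf 0.0 F [-0.1 -0.2  0.3]
t [-0.4615 -0.3533 -0.0178] r [-9.000e-02  4.000e-02  5.731e+01]
```

>>> {"name": "servo_tool", "arguments": {"moves": [{"gripper": 0.08,"tx": -0.46,"ty": -0.353,"tz": -0.018,"rx": 0,"ry": 0,"rz": 57.3},{"gripper": 0.08,"tx": -0.46,"ty": -0.353,"tz": -0.018,"rx": 0,"ry": 0,"rz": 57.3},{"gripper": 0.08,"tx": -0.46,"ty": -0.353,"tz": -0.018,"rx": 0,"ry": 0,"rz": 57.3},{"gripper": 0.08,"tx": -0.46,"ty": -0.353,"tz": -0.018,"rx": 0,"ry": 0,"rz": 57.3},{"gripper": 0.08,"tx": -0.46,"ty": -0.353,"tz": -0.018,"rx": 0,"ry": 0,"rz": 57.3}]}}

```text
time: 0.6
eef_pos: [0.3785, 0.3093, 0.23]
tool_rot: [[-0.342, 0.94, -0.0], [0.94, 0.342, -0.0], [-0.0, -0.0, -1.0]]
ft_force: [1.5, -0.0, -0.1]
grip_width: 0.0798
grip_force: 0.0
```

```bash
python3 go.py .523 .013 .24 6
```

```text
t 0.6 tcp [0.3785 0.3093 0.23  ] yaw 20.01 w 0.0798 gf 0.0 F [ 1.5 -0.  -0.1]
t [-0.3278  0.0344 -0.0099] r [-0.02  0.02 14.01]
```

>>> {"name": "servo_tool", "arguments": {"moves": [{"gripper": 0.08,"tx": -0.328,"ty": 0.034,"tz": -0.01,"rx": 0,"ry": 0,"rz": 14},{"gripper": 0.08,"tx": -0.328,"ty": 0.034,"tz": -0.01,"rx": 0,"ry": 0,"rz": 14},{"gripper": 0.08,"tx": -0.328,"ty": 0.034,"tz": -0.01,"rx": 0,"ry": 0,"rz": 14},{"gripper": 0.08,"tx": -0.328,"ty": 0.034,"tz": -0.01,"rx": 0,"ry": 0,"rz": 14},{"gripper": 0.08,"tx": -0.328,"ty": 0.034,"tz": -0.01,"rx": 0,"ry": 0,"rz": 14}]}}

```text
time: 1.1
eef_pos: [0.4892, 0.085, 0.2378]
tool_rot: [[-0.11, 0.994, -0.0], [0.994, 0.11, 0.0], [0.0, -0.0, -1.0]]
ft_force: [1.2, 0.7, -0.2]
grip_width: 0.0797
grip_force: 0.0
```

```bash
python3 go.py .5228 .0125 .24 6; python3 - <<'E'
from station import imaging
import cv2
p,d=imaging.capture('wrist');cv2.imwrite('pics/w1.png',p[:,:,::-1])
E
```

```text
t 1.1 tcp [0.4892 0.085  0.2378] yaw 6.34 w 0.0797 gf 0.0 F [ 1.2  0.7 -0.2]
t [-0.0758  0.0254 -0.0022] r [-0.01 -0.01  0.34]
```

View pics/w1.png

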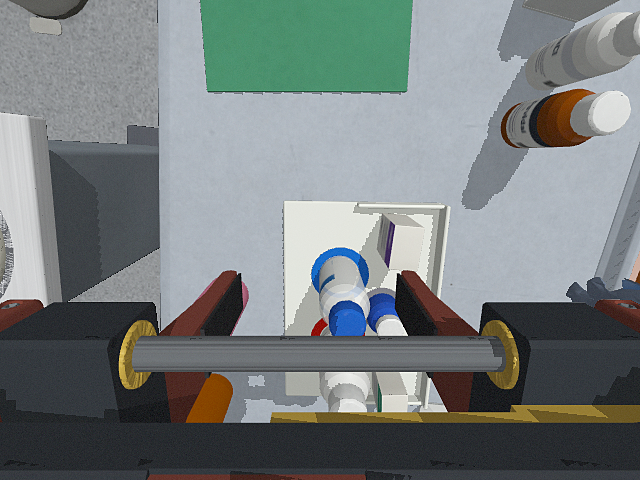

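The wrist view shows the blue bottle (340,290) between the fingers, with the gel pot (385,310) to the rear side and out of the finger path.

>>> {"name": "servo_tool", "arguments": {"moves": [{"gripper": 0.08,"tx": -0.04,"ty": 0.013,"tz": 0,"rz": 0.3},{"gripper": 0.08,"tx": -0.076,"ty": 0.0255,"tz": 0,"rz": 0.3},{"gripper": 0.08,"tx": -0.076,"ty": 0.0255,"tz": 0,"rz": 0.3},{"gripper": 0.08,"tx": -0.076,"ty": 0.0255,"tz": 0,"rz": 0.3}]}}

```text
invalid input at $.moves[0]: expected keys gripper, tx, ty, tz, rx, ry, rz
```

```bash
python3 go.py .5228 .0125 .075 6; python3 - <<'E'
from station import imaging
from h import *
p,d=imaging.capture('wrist')
c=imaging.get_calibration('wrist');W=cloud(c,d);p=p.astype(int)
m=(p[...,2]>p[...,0]+50)&(W[...,2]>.125)&(W[...,2]<.16)
print(m.sum(),np.percentile(W[m],[2,50,98],axis=0).round(4))
E
```

```text
t 1.15 tcp [0.4916 0.0785 0.2372] yaw 5.96 w 0.08 gf 0.0 F [-1.3 -4.9 -0.3]
t [-0.0681  0.0242  0.1625] r [ 0.    0.27 -0.04]
1261 [[0.506  0.006  0.1265]
 [0.5202 0.0233 0.1424]
 [0.5353 0.0349 0.1441]]
```

>>> {"name": "servo_tool", "arguments": {"moves": [{"gripper": 0.08,"tx": -0.066,"ty": 0.024,"tz": 0,"rx": 0,"ry": 0,"rz": 0},{"gripper": 0.08,"tx": -0.066,"ty": 0.024,"tz": 0,"rx": 0,"ry": 0,"rz": 0},{"gripper": 0.08,"tx": -0.066,"ty": 0.024,"tz": 0,"rx": 0,"ry": 0,"rz": 0},{"gripper": 0.08,"tx": -0.066,"ty": 0.024,"tz": 0,"rx": 0,"ry": 0,"rz": 0}]}}

```text
time: 1.6
eef_pos: [0.5196, 0.0248, 0.2375]
tool_rot: [[-0.11, 0.994, -0.001], [0.994, 0.11, 0.001], [0.001, -0.001, -1.0]]
ft_force: [1.1, 0.5, -0.3]
grip_width: 0.0798
grip_force: 0.0
```

```bash
python3 go.py .5228 .0125 .075 6; python3 - <<'E'
from station import imaging
from h import *
p,d=imaging.capture('wrist')
cv2.imwrite('pics/w2.png',p[:,:,::-1])
c=imaging.get_calibration('wrist');W=cloud(c,d);p=p.astype(int)
m=(p[...,2]>p[...,0]+50)&(W[...,2]>.125)&(W[...,2]<.16)
print(m.sum(),np.percentile(W[m],[2,50,98],axis=0).round(4) if m.sum() else '')
E
```

```text
t 1.6 tcp [0.5196 0.0248 0.2375] yaw 6.33 w 0.0798 gf 0.0 F [ 1.1  0.5 -0.3]
t [-0.0127  0.002   0.1625] r [-0.06 -0.05  0.33]
1296 [[0.5082 0.0026 0.1287]
 [0.5223 0.0184 0.1432]
 [0.5366 0.0315 0.1448]]
```

>>> {"name": "servo_tool", "arguments": {"moves": [{"gripper": 0.08,"tx": -0.01,"ty": 0.002,"tz": 0.0,"rx": 0,"ry": 0,"rz": 0},{"gripper": 0.08,"tx": -0.01,"ty": 0.002,"tz": 0.03,"rx": 0,"ry": 0,"rz": 0},{"gripper": 0.08,"tx": -0.01,"ty": 0.002,"tz": 0.07,"rx": 0,"ry": 0,"rz": 0},{"gripper": 0.08,"tx": -0.01,"ty": 0.002,"tz": 0.1,"rx": 0,"ry": 0,"rz": 0},{"gripper": 0.08,"tx": -0.01,"ty": 0.002,"tz": 0.1,"rx": 0,"ry": 0,"rz": 0}]}}

```text
time: 2.15
eef_pos: [0.5204, 0.0149, 0.1329]
tool_rot: [[-0.112, 0.994, -0.009], [0.994, 0.112, 0.0], [0.001, -0.009, -1.0]]
ft_force: [0.6, 0.5, 0.3]
grip_width: 0.0798
grip_force: 0.0
```

```bash
python3 go.py .5228 .0135 .075 6; python3 - <<'E'
from station import imaging
from h import *
p,d=imaging.capture('wrist')
cv2.imwrite('pics/w2.png',p[:,:,::-1])
E
```

```text
t 2.15 tcp [0.5204 0.0149 0.1329] yaw 6.41 w 0.0798 gf 0.0 F [0.6 0.5 0.3]
t [-0.0018  0.0027  0.0579] r [-0.49 -0.07  0.41]
```

View pics/w2.png

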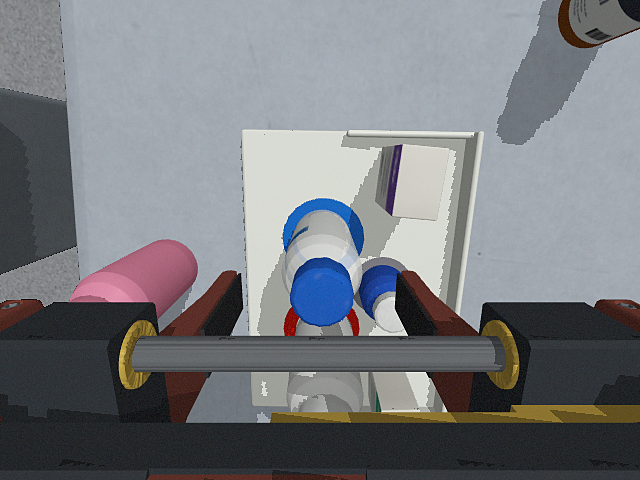

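Cap at (322,290) is centred between the fingers; continuing down, then close.

>>> {"name": "servo_tool", "arguments": {"moves": [{"gripper": 0.08,"tx": -0.001,"ty": 0.002,"tz": 0.03,"rx": -0.5,"ry": 0,"rz": 0},{"gripper": 0.08,"tx": -0.001,"ty": 0.002,"tz": 0.057,"rx": -0.5,"ry": 0,"rz": 0},{"gripper": 0.08,"tx": -0.001,"ty": 0.002,"tz": 0.057,"rx": -0.5,"ry": 0,"rz": 0},{"gripper": 0.03,"tx": -0.001,"ty": 0.002,"tz": 0.057,"rx": -0.5,"ry": 0,"rz": 0},{"gripper": 0.03,"tx": -0.001,"ty": 0.002,"tz": 0.057,"rx": -0.5,"ry": 0,"rz": 0}]}}

```text
time: 2.7
eef_pos: [0.5266, 0.0137, 0.0841]
tool_rot: [[-0.111, 0.994, 0.013], [0.994, 0.111, 0.001], [-0.001, 0.013, -1.0]]
ft_force: [0.1, -0.2, 0.3]
grip_width: 0.0674
grip_force: 0.0
```

>>> {"name": "servo_tool", "arguments": {"moves": [{"gripper": 0.03,"tx": 0,"ty": 0,"tz": 0,"rx": 0,"ry": 0,"rz": 0},{"gripper": 0.03,"tx": 0,"ty": 0,"tz": 0,"rx": 0,"ry": 0,"rz": 0},{"gripper": 0.03,"tx": 0,"ty": 0,"tz": 0,"rx": 0,"ry": 0,"rz": 0}]}}

```text
time: 3.0
eef_pos: [0.5254, 0.0135, 0.0823]
tool_rot: [[-0.11, 0.994, 0.01], [0.994, 0.11, 0.001], [-0.0, 0.01, -1.0]]
ft_force: [-3.0, -0.3, 4.9]
grip_width: 0.0488
grip_force: 29.8
```

```bash
python3 go.py .5228 .0135 .235 6
```

```text
t 3.0 tcp [0.5254 0.0135 0.0823] yaw 6.34 w 0.0488 gf 29.8 F [-3.  -0.3  4.9]
t [ 0.0002 -0.0011 -0.1528] r [0.56 0.02 0.34]
```

>>> {"name": "servo_tool", "arguments": {"moves": [{"gripper": 0.03,"tx": 0,"ty": 0,"tz": -0.015,"rx": 0.6,"ry": 0,"rz": 0},{"gripper": 0.03,"tx": 0,"ty": 0,"tz": -0.05,"rx": 0.6,"ry": 0,"rz": 0},{"gripper": 0.03,"tx": 0,"ty": 0,"tz": -0.09,"rx": 0.6,"ry": 0,"rz": 0},{"gripper": 0.03,"tx": 0,"ty": 0,"tz": -0.125,"rx": 0.6,"ry": 0,"rz": 0},{"gripper": 0.03,"tx": 0,"ty": 0,"tz": -0.15,"rx": 0.6,"ry": 0,"rz": 0}]}}

```text
time: 3.5
eef_pos: [0.5242, 0.0135, 0.2334]
tool_rot: [[-0.11, 0.994, 0.001], [0.994, 0.11, -0.0], [-0.0, 0.001, -1.0]]
ft_force: [0.4, -0.2, -2.4]
grip_width: 0.0491
grip_force: 29.7
```

```bash
python3 go.py .501 .3235 .235 6 .501 .3235 .12 6
```

```text
t 3.5 tcp [0.5242 0.0135 0.2334] yaw 6.34 w 0.0491 gf 29.7 F [ 0.4 -0.2 -2.4]
t [ 0.3107  0.0112 -0.0017] r [0.03 0.01 0.34]
t [0.3107 0.0111 0.1133] r [0.03 0.01 0.34]
```

>>> {"name": "servo_tool", "arguments": {"moves": [{"gripper": 0.03,"tx": 0.015,"ty": 0,"tz": 0,"rx": 0,"ry": 0,"rz": 0},{"gripper": 0.03,"tx": 0.05,"ty": 0.002,"tz": 0,"rx": 0,"ry": 0,"rz": 0},{"gripper": 0.03,"tx": 0.09,"ty": 0.004,"tz": 0,"rx": 0,"ry": 0,"rz": 0},{"gripper": 0.03,"tx": 0.135,"ty": 0.005,"tz": 0,"rx": 0,"ry": 0,"rz": 0},{"gripper": 0.03,"tx": 0.18,"ty": 0.007,"tz": 0,"rx": 0,"ry": 0,"rz": 0}]}}

```text
time: 4.0
eef_pos: [0.5097, 0.1954, 0.2282]
tool_rot: [[-0.11, 0.994, -0.005], [0.994, 0.11, -0.001], [-0.0, -0.005, -1.0]]
ft_force: [0.4, 0.1, -3.1]
grip_width: 0.0491
grip_force: 29.7
```

>>> {"name": "servo_tool", "arguments": {"moves": [{"gripper": 0.03,"tx": 0.045,"ty": 0.002,"tz": 0,"rx": 0,"ry": 0,"rz": 0},{"gripper": 0.03,"tx": 0.085,"ty": 0.004,"tz": 0,"rx": 0,"ry": 0,"rz": 0},{"gripper": 0.03,"tx": 0.115,"ty": 0.004,"tz": 0,"rx": 0,"ry": 0,"rz": 0},{"gripper": 0.03,"tx": 0.13,"ty": 0.004,"tz": 0.01,"rx": 0,"ry": 0,"rz": 0},{"gripper": 0.03,"tx": 0.13,"ty": 0.004,"tz": 0.04,"rx": 0,"ry": 0,"rz": 0}]}}

```text
time: 4.5
eef_pos: [0.5002, 0.3256, 0.1911]
tool_rot: [[-0.114, 0.994, 0.001], [0.994, 0.114, 0.002], [0.002, 0.001, -1.0]]
ft_force: [0.0, 0.4, -2.6]
grip_width: 0.049
grip_force: 29.7
```

>>> {"name": "servo_tool", "arguments": {"moves": [{"gripper": 0.03,"tx": 0,"ty": 0,"tz": 0.03,"rx": 0,"ry": 0,"rz": 0},{"gripper": 0.03,"tx": 0,"ty": 0,"tz": 0.055,"rx": 0,"ry": 0,"rz": 0},{"gripper": 0.03,"tx": 0,"ty": 0,"tz": 0.075,"rx": 0,"ry": 0,"rz": 0},{"gripper": 0.03,"tx": 0,"ty": 0,"tz": 0.085,"rx": 0,"ry": 0,"rz": 0},{"gripper": 0.03,"tx": 0,"ty": 0,"tz": 0.085,"rx": 0,"ry": 0,"rz": 0}]}}

```text
time: 5.0
eef_pos: [0.4989, 0.3217, 0.1025]
tool_rot: [[-0.11, 0.994, -0.006], [0.994, 0.11, -0.003], [-0.002, -0.007, -1.0]]
ft_force: [-0.0, -0.8, -1.9]
grip_width: 0.0486
grip_force: 29.7
```

```bash
python3 go.py .501 .3235 .076 6
```

```text
t 5.0 tcp [0.4989 0.3217 0.1025] yaw 6.32 w 0.0486 gf 29.7 F [-0.  -0.8 -1.9]
t [0.0016 0.0024 0.0265] r [-0.38  0.13  0.32]
```

>>> {"name": "servo_tool", "arguments": {"moves": [{"gripper": 0.03,"tx": 0,"ty": 0,"tz": 0.01,"rx": 0,"ry": 0,"rz": 0},{"gripper": 0.03,"tx": 0,"ty": 0,"tz": 0.018,"rx": 0,"ry": 0,"rz": 0},{"gripper": 0.03,"tx": 0,"ty": 0,"tz": 0.023,"rx": 0,"ry": 0,"rz": 0},{"gripper": 0.03,"tx": 0,"ty": 0,"tz": 0.024,"rx": 0,"ry": 0,"rz": 0},{"gripper": 0.03,"tx": 0,"ty": 0,"tz": 0.024,"rx": 0,"ry": 0,"rz": 0}]}}

```text
time: 5.5
eef_pos: [0.5003, 0.3228, 0.0819]
tool_rot: [[-0.11, 0.994, -0.002], [0.994, 0.11, -0.0], [0.0, -0.002, -1.0]]
ft_force: [-0.6, 0.9, -1.9]
grip_width: 0.0489
grip_force: 29.7
```

```bash
python3 go.py .501 .3235 .075 6
```

```text
t 5.5 tcp [0.5003 0.3228 0.0819] yaw 6.34 w 0.0489 gf 29.7 F [-0.6  0.9 -1.9]
t [0.0007 0.0008 0.0069] r [-0.1  -0.    0.34]
```

>>> {"name": "servo_tool", "arguments": {"moves": [{"gripper": 0.03,"tx": 0,"ty": 0,"tz": 0.003,"rx": 0,"ry": 0,"rz": 0},{"gripper": 0.03,"tx": 0,"ty": 0,"tz": 0.005,"rx": 0,"ry": 0,"rz": 0},{"gripper": 0.03,"tx": 0,"ty": 0,"tz": 0.006,"rx": 0,"ry": 0,"rz": 0},{"gripper": 0.03,"tx": 0,"ty": 0,"tz": 0.006,"rx": 0,"ry": 0,"rz": 0}]}}

```text
time: 5.9
eef_pos: [0.5003, 0.3227, 0.0758]
tool_rot: [[-0.11, 0.994, -0.002], [0.994, 0.11, -0.0], [-0.0, -0.002, -1.0]]
ft_force: [-0.4, -0.3, -1.7]
grip_width: 0.0493
grip_force: 29.7
```

```bash
python3 go.py .501 .3235 .075 6
```

```text
t 5.9 tcp [0.5003 0.3227 0.0758] yaw 6.34 w 0.0493 gf 29.7 F [-0.4 -0.3 -1.7]
t [0.0007 0.0008 0.0008] r [-0.11  0.    0.34]
```

Just above contact; a couple of mm more, then open and rise.

>>> {"name": "servo_tool", "arguments": {"moves": [{"gripper": 0.03,"tx": 0,"ty": 0,"tz": 0.001,"rx": 0,"ry": 0,"rz": 0},{"gripper": 0.03,"tx": 0,"ty": 0,"tz": 0.002,"rx": 0,"ry": 0,"rz": 0},{"gripper": 0.03,"tx": 0,"ty": 0,"tz": 0.002,"rx": 0,"ry": 0,"rz": 0}]}}

```text
time: 6.2
eef_pos: [0.5004, 0.3231, 0.0755]
tool_rot: [[-0.111, 0.994, -0.001], [0.994, 0.111, 0.001], [0.001, -0.001, -1.0]]
ft_force: [-2.9, -0.8, 4.3]
grip_width: 0.0492
grip_force: 29.8
```

>>> {"name": "servo_tool", "arguments": {"moves": [{"gripper": 0.08,"tx": 0,"ty": 0,"tz": 0.0,"rx": 0,"ry": 0,"rz": 0},{"gripper": 0.08,"tx": 0,"ty": 0,"tz": 0.0,"rx": 0,"ry": 0,"rz": 0},{"gripper": 0.08,"tx": 0,"ty": 0,"tz": 0.0,"rx": 0,"ry": 0,"rz": 0},{"gripper": 0.08,"tx": 0,"ty": 0,"tz": 0.0,"rx": 0,"ry": 0,"rz": 0},{"gripper": 0.08,"tx": 0,"ty": 0,"tz": -0.01,"rx": 0,"ry": 0,"rz": 0}]}}

```text
time: 6.7
eef_pos: [0.4995, 0.3222, 0.0824]
tool_rot: [[-0.11, 0.994, -0.005], [0.994, 0.11, -0.002], [-0.001, -0.005, -1.0]]
ft_force: [0.2, 0.5, -0.3]
grip_width: 0.0795
grip_force: 0.0
```

>>> {"name": "servo_tool", "arguments": {"moves": [{"gripper": 0.08,"tx": 0,"ty": 0,"tz": -0.03,"rx": 0,"ry": 0,"rz": 0},{"gripper": 0.08,"tx": 0,"ty": 0,"tz": -0.07,"rx": 0,"ry": 0,"rz": 0},{"gripper": 0.08,"tx": 0,"ty": 0,"tz": -0.11,"rx": 0,"ry": 0,"rz": 0},{"gripper": 0.08,"tx": -0.01,"ty": 0,"tz": -0.14,"rx": 0,"ry": 0,"rz": 0},{"gripper": 0.08,"tx": -0.05,"ty": 0,"tz": -0.155,"rx": 0,"ry": 0,"rz": 0}]}}

```text
time: 7.2
eef_pos: [0.5063, 0.2752, 0.2434]
tool_rot: [[-0.115, 0.993, 0.003], [0.993, 0.115, 0.003], [0.003, 0.003, -1.0]]
ft_force: [1.4, -0.9, 0.0]
grip_width: 0.0801
grip_force: 0.0
```

```bash
python3 go.py .5356 -.077 .235 6
```

```text
t 7.2 tcp [0.5063 0.2752 0.2434] yaw 6.58 w 0.0801 gf 0.0 F [ 1.4 -0.9  0. ]
t [-0.3533 -0.0112  0.0074] r [ 0.19 -0.16  0.58]
```

>>> {"name": "servo_tool", "arguments": {"moves": [{"gripper": 0.085,"tx": -0.05,"ty": -0.002,"tz": 0,"rx": 0,"ry": 0,"rz": 0},{"gripper": 0.085,"tx": -0.1,"ty": -0.003,"tz": 0,"rx": 0,"ry": 0,"rz": 0},{"gripper": 0.085,"tx": -0.15,"ty": -0.005,"tz": 0,"rx": 0,"ry": 0,"rz": 0},{"gripper": 0.085,"tx": -0.2,"ty": -0.006,"tz": 0,"rx": 0,"ry": 0,"rz": 0},{"gripper": 0.085,"tx": -0.25,"ty": -0.008,"tz": 0,"rx": 0,"ry": 0,"rz": 0}]}}

```text
time: 7.7
eef_pos: [0.5256, 0.0219, 0.24]
tool_rot: [[-0.111, 0.994, -0.0], [0.994, 0.111, -0.0], [-0.0, -0.0, -1.0]]
ft_force: [1.0, 0.5, 0.3]
grip_width: 0.085
grip_force: 0.0
```

>>> {"name": "servo_tool", "arguments": {"moves": [{"gripper": 0.085,"tx": -0.045,"ty": -0.001,"tz": 0,"rx": 0,"ry": 0,"rz": 0},{"gripper": 0.085,"tx": -0.08,"ty": -0.002,"tz": 0,"rx": 0,"ry": 0,"rz": 0},{"gripper": 0.085,"tx": -0.1,"ty": -0.003,"tz": 0,"rx": 0,"ry": 0,"rz": 0},{"gripper": 0.085,"tx": -0.1,"ty": -0.003,"tz": 0,"rx": 0,"ry": 0,"rz": 0},{"gripper": 0.085,"tx": -0.1,"ty": -0.003,"tz": 0.0,"rx": 0,"ry": 0,"rz": 0}]}}

```text
time: 8.2
eef_pos: [0.5338, -0.0758, 0.2395]
tool_rot: [[-0.11, 0.994, -0.001], [0.994, 0.11, 0.0], [0.0, -0.001, -1.0]]
ft_force: [0.1, -0.4, 0.4]
grip_width: 0.0852
grip_force: 0.0
```

```bash
python3 go.py .535 -.0765 .08 6;  python3 - <<'E'
from station import imaging
from h import *
p,d=imaging.capture('wrist')
c=imaging.get_calibration('wrist');W=cloud(c,d);p=p.astype(int)
m=(abs(W[...,0]-.535)<.04)&(abs(W[...,1]+.077)<.04)&(W[...,2]>.125)&(W[...,2]<.16)
print(m.sum(),np.percentile(W[m],[2,50,98],axis=0).round(4) if m.sum() else '')
E
```

```text
t 8.2 tcp [ 0.5338 -0.0758  0.2395] yaw 6.29 w 0.0852 gf 0.0 F [ 0.1 -0.4  0.4]
t [-0.0009  0.0013  0.1595] r [-0.07 -0.02  0.29]
1624 [[ 0.519  -0.0903  0.1293]
 [ 0.5348 -0.073   0.1429]
 [ 0.551  -0.0576  0.1445]]
```

>>> {"name": "servo_tool", "arguments": {"moves": [{"gripper": 0.085,"tx": 0.001,"ty": 0.001,"tz": 0.03,"rx": 0,"ry": 0,"rz": 0},{"gripper": 0.085,"tx": 0.001,"ty": 0.001,"tz": 0.07,"rx": 0,"ry": 0,"rz": 0},{"gripper": 0.085,"tx": 0.001,"ty": 0.001,"tz": 0.11,"rx": 0,"ry": 0,"rz": 0},{"gripper": 0.085,"tx": 0.001,"ty": 0.001,"tz": 0.145,"rx": 0,"ry": 0,"rz": 0},{"gripper": 0.085,"tx": 0.001,"ty": 0.001,"tz": 0.16,"rx": 0,"ry": 0,"rz": 0}]}}

```text
time: 8.75
eef_pos: [0.5326, -0.0729, 0.0752]
tool_rot: [[-0.113, 0.994, -0.007], [0.994, 0.113, 0.001], [0.002, -0.007, -1.0]]
ft_force: [-0.0, 0.1, -0.3]
grip_width: 0.085
grip_force: 0.0
```

>>> {"name": "servo_tool", "arguments": {"moves": [{"gripper": 0.085,"tx": 0,"ty": 0,"tz": 0.002,"rx": 0,"ry": 0,"rz": 0},{"gripper": 0.035,"tx": 0,"ty": 0,"tz": 0.002,"rx": 0,"ry": 0,"rz": 0},{"gripper": 0.035,"tx": 0,"ty": 0,"tz": 0.002,"rx": 0,"ry": 0,"rz": 0},{"gripper": 0.035,"tx": 0,"ty": 0,"tz": 0.002,"rx": 0,"ry": 0,"rz": 0},{"gripper": 0.035,"tx": 0,"ty": 0,"tz": 0.002,"rx": 0,"ry": 0,"rz": 0}]}}

```text
time: 9.25
eef_pos: [0.5351, -0.0749, 0.0784]
tool_rot: [[-0.11, 0.994, 0.001], [0.994, 0.11, -0.001], [-0.001, 0.0, -1.0]]
ft_force: [-0.4, 0.8, 0.2]
grip_width: 0.0568
grip_force: 0.0
```

```bash
python3 go.py .5348 -.0765 .24 6
```

```text
t 9.25 tcp [ 0.5351 -0.0749  0.0784] yaw 6.34 w 0.0568 gf 0.0 F [-0.4  0.8  0.2]
t [-0.0016 -0.0004 -0.1616] r [0.03 0.04 0.34]
```

>>> {"name": "servo_tool", "arguments": {"moves": [{"gripper": 0.035,"tx": 0,"ty": 0,"tz": 0,"rx": 0,"ry": 0,"rz": 0},{"gripper": 0.035,"tx": 0,"ty": 0,"tz": 0,"rx": 0,"ry": 0,"rz": 0},{"gripper": 0.035,"tx": 0,"ty": 0,"tz": 0,"rx": 0,"ry": 0,"rz": 0}]}}

```text
time: 9.55
eef_pos: [0.5349, -0.075, 0.0781]
tool_rot: [[-0.11, 0.994, -0.0], [0.994, 0.11, -0.001], [-0.001, -0.0, -1.0]]
ft_force: [-1.4, -0.5, 5.8]
grip_width: 0.0525
grip_force: 30.0
```

>>> {"name": "servo_tool", "arguments": {"moves": [{"gripper": 0.035,"tx": 0,"ty": 0,"tz": -0.015,"rx": 0,"ry": 0,"rz": 0},{"gripper": 0.035,"tx": 0,"ty": 0,"tz": -0.05,"rx": 0,"ry": 0,"rz": 0},{"gripper": 0.035,"tx": 0,"ty": 0,"tz": -0.09,"rx": 0,"ry": 0,"rz": 0},{"gripper": 0.035,"tx": 0,"ty": 0,"tz": -0.13,"rx": 0,"ry": 0,"rz": 0},{"gripper": 0.035,"tx": 0,"ty": 0,"tz": -0.16,"rx": 0,"ry": 0,"rz": 0}]}}

```text
time: 10.05
eef_pos: [0.5346, -0.0747, 0.2397]
tool_rot: [[-0.11, 0.994, -0.0], [0.994, 0.11, -0.0], [-0.0, -0.0, -1.0]]
ft_force: [0.2, -0.2, -3.5]
grip_width: 0.0528
grip_force: 30.0
```

```bash
python3 go.py .407 .2627 .24 6
```

```text
t 10.05 tcp [ 0.5346 -0.0747  0.2397] yaw 6.34 w 0.0528 gf 30.0 F [ 0.2 -0.2 -3.5]
t [ 0.3495 -0.0896 -0.0004] r [-0.03  0.02  0.34]
```

>>> {"name": "servo_tool", "arguments": {"moves": [{"gripper": 0.035,"tx": 0.015,"ty": -0.004,"tz": 0,"rx": 0,"ry": 0,"rz": 0},{"gripper": 0.035,"tx": 0.05,"ty": -0.013,"tz": 0,"rx": 0,"ry": 0,"rz": 0},{"gripper": 0.035,"tx": 0.09,"ty": -0.023,"tz": 0,"rx": 0,"ry": 0,"rz": 0},{"gripper": 0.035,"tx": 0.135,"ty": -0.035,"tz": 0,"rx": 0,"ry": 0,"rz": 0},{"gripper": 0.035,"tx": 0.18,"ty": -0.046,"tz": 0,"rx": 0,"ry": 0,"rz": 0}]}}

```text
time: 10.55
eef_pos: [0.467, 0.1009, 0.2344]
tool_rot: [[-0.11, 0.994, -0.006], [0.994, 0.11, -0.0], [0.0, -0.006, -1.0]]
ft_force: [1.5, 1.0, -2.9]
grip_width: 0.0524
grip_force: 30.0
```

>>> {"name": "servo_tool", "arguments": {"moves": [{"gripper": 0.035,"tx": 0.045,"ty": -0.011,"tz": 0,"rx": 0,"ry": 0,"rz": 0},{"gripper": 0.035,"tx": 0.09,"ty": -0.023,"tz": 0,"rx": 0,"ry": 0,"rz": 0},{"gripper": 0.035,"tx": 0.13,"ty": -0.034,"tz": 0,"rx": 0,"ry": 0,"rz": 0},{"gripper": 0.035,"tx": 0.16,"ty": -0.041,"tz": 0.0,"rx": 0,"ry": 0,"rz": 0},{"gripper": 0.035,"tx": 0.17,"ty": -0.044,"tz": 0.01,"rx": 0,"ry": 0,"rz": 0}]}}

```text
time: 11.05
eef_pos: [0.4044, 0.266, 0.2259]
tool_rot: [[-0.115, 0.993, -0.003], [0.993, 0.115, 0.0], [0.001, -0.003, -1.0]]
ft_force: [0.6, 0.4, -4.3]
grip_width: 0.0523
grip_force: 30.0
```

>>> {"name": "servo_tool", "arguments": {"moves": [{"gripper": 0.035,"tx": 0,"ty": 0,"tz": 0.03,"rx": 0,"ry": 0,"rz": 0},{"gripper": 0.035,"tx": 0,"ty": 0,"tz": 0.07,"rx": 0,"ry": 0,"rz": 0},{"gripper": 0.035,"tx": 0,"ty": 0,"tz": 0.11,"rx": 0,"ry": 0,"rz": 0},{"gripper": 0.035,"tx": 0,"ty": 0,"tz": 0.135,"rx": 0,"ry": 0,"rz": 0},{"gripper": 0.035,"tx": 0,"ty": 0,"tz": 0.14,"rx": 0,"ry": 0,"rz": 0}]}}

```text
time: 11.55
eef_pos: [0.4031, 0.2611, 0.0807]
tool_rot: [[-0.11, 0.994, -0.011], [0.994, 0.11, -0.005], [-0.004, -0.011, -1.0]]
ft_force: [0.4, -0.3, -3.2]
grip_width: 0.0525
grip_force: 30.0
```

```bash
python3 go.py .407 .2627 .072 6
```

```text
t 11.55 tcp [0.4031 0.2611 0.0807] yaw 6.32 w 0.0525 gf 30.0 F [ 0.4 -0.3 -3.2]
t [0.0012 0.0042 0.0087] r [-0.65  0.24  0.32]
```

>>> {"name": "servo_tool", "arguments": {"moves": [{"gripper": 0.035,"tx": 0,"ty": 0,"tz": 0,"rx": 0,"ry": 0,"rz": 0},{"gripper": 0.035,"tx": 0,"ty": 0,"tz": 0,"rx": 0,"ry": 0,"rz": 0},{"gripper": 0.035,"tx": 0,"ty": 0,"tz": 0.004,"rx": 0,"ry": 0,"rz": 0},{"gripper": 0.035,"tx": 0,"ty": 0,"tz": 0.008,"rx": 0,"ry": 0,"rz": 0},{"gripper": 0.035,"tx": 0,"ty": 0,"tz": 0.008,"rx": 0,"ry": 0,"rz": 0}]}}

```text
time: 12.05
eef_pos: [0.4063, 0.2631, 0.0791]
tool_rot: [[-0.11, 0.994, -0.002], [0.994, 0.11, -0.0], [0.0, -0.002, -1.0]]
ft_force: [0.2, 0.3, -3.9]
grip_width: 0.0525
grip_force: 30.0
```

```bash
python3 go.py .407 .2627 .071 6
```

```text
t 12.05 tcp [0.4063 0.2631 0.0791] yaw 6.34 w 0.0525 gf 30.0 F [ 0.2  0.3 -3.9]
t [-0.0005  0.0006  0.0081] r [-0.1  -0.    0.34]
```

>>> {"name": "servo_tool", "arguments": {"moves": [{"gripper": 0.035,"tx": 0,"ty": 0,"tz": 0.003,"rx": 0,"ry": 0,"rz": 0},{"gripper": 0.035,"tx": 0,"ty": 0,"tz": 0.006,"rx": 0,"ry": 0,"rz": 0},{"gripper": 0.035,"tx": 0,"ty": 0,"tz": 0.008,"rx": 0,"ry": 0,"rz": 0},{"gripper": 0.035,"tx": 0,"ty": 0,"tz": 0.009,"rx": 0,"ry": 0,"rz": 0},{"gripper": 0.035,"tx": 0,"ty": 0,"tz": 0.009,"rx": 0,"ry": 0,"rz": 0}]}}

```text
time: 12.55
eef_pos: [0.4062, 0.2632, 0.0711]
tool_rot: [[-0.111, 0.994, -0.002], [0.994, 0.111, 0.0], [0.0, -0.002, -1.0]]
ft_force: [-3.9, -2.0, 4.2]
grip_width: 0.0527
grip_force: 30.0
```

>>> {"name": "servo_tool", "arguments": {"moves": [{"gripper": 0.085,"tx": 0,"ty": 0,"tz": 0.0,"rx": 0,"ry": 0,"rz": 0},{"gripper": 0.085,"tx": 0,"ty": 0,"tz": 0.0,"rx": 0,"ry": 0,"rz": 0},{"gripper": 0.085,"tx": 0,"ty": 0,"tz": 0.0,"rx": 0,"ry": 0,"rz": 0},{"gripper": 0.085,"tx": 0,"ty": 0,"tz": 0.0,"rx": 0,"ry": 0,"rz": 0},{"gripper": 0.085,"tx": 0,"ty": 0,"tz": -0.01,"rx": 0,"ry": 0,"rz": 0}]}}

```text
time: 13.05
eef_pos: [0.4056, 0.2627, 0.0789]
tool_rot: [[-0.11, 0.994, -0.004], [0.994, 0.11, -0.002], [-0.001, -0.004, -1.0]]
ft_force: [-0.3, -0.2, -0.2]
grip_width: 0.0847
grip_force: 0.0
```

>>> {"name": "servo_tool", "arguments": {"moves": [{"gripper": 0.085,"tx": 0,"ty": 0,"tz": -0.03,"rx": 0,"ry": 0,"rz": 0},{"gripper": 0.085,"tx": 0,"ty": 0,"tz": -0.07,"rx": 0,"ry": 0,"rz": 0},{"gripper": 0.085,"tx": 0,"ty": 0,"tz": -0.11,"rx": 0,"ry": 0,"rz": 0},{"gripper": 0.085,"tx": -0.01,"ty": 0,"tz": -0.14,"rx": 0,"ry": 0,"rz": 0},{"gripper": 0.085,"tx": -0.05,"ty": 0,"tz": -0.155,"rx": 0,"ry": 0,"rz": 0}]}}

```text
time: 13.55
eef_pos: [0.4125, 0.2152, 0.2392]
tool_rot: [[-0.115, 0.993, 0.003], [0.993, 0.115, 0.003], [0.002, 0.003, -1.0]]
ft_force: [1.1, -0.3, -0.2]
grip_width: 0.085
grip_force: 0.0
```

```bash
python3 - <<'E'
from station import imaging
from h import *
np.set_printoptions(precision=4,suppress=True)
Z=[]
for n in ['top','side']:
    p,d=imaging.capture(n);np.savez('pics/%s1.npz'%n,p=p,d=d);cv2.imwrite('pics/%s1.png'%n,p[:,:,::-1])
E
python3 go.py .5826 -.0275 .235 6
convert -version >/dev/null 2>&1; python3 -c "
import cv2,numpy as np
a=cv2.imread('pics/top1.png')[120:350,90:540];b=cv2.imread('pics/side1.png')[100:400,180:480]
a=cv2.resize(a,None,fx=1.2,fy=1.2);h=max(len(a),len(b));o=np.zeros((h,a.shape[1]+b.shape[1]-40,3),np.uint8);o=np.zeros((600,800,3),np.uint8);o[:a.shape[0],:a.shape[1]]=a;o[300:600,:300]=b;cv2.imwrite('pics/c1.png',o)"
```

```text
t 13.65 tcp [0.4135 0.2113 0.2396] yaw 6.16 w 0.085 gf 0.0 F [ 0.5  0.7 -0.2]
t [-0.2555  0.1424  0.0052] r [ 0.29 -0.03  0.16]
```

View pics/c1.png

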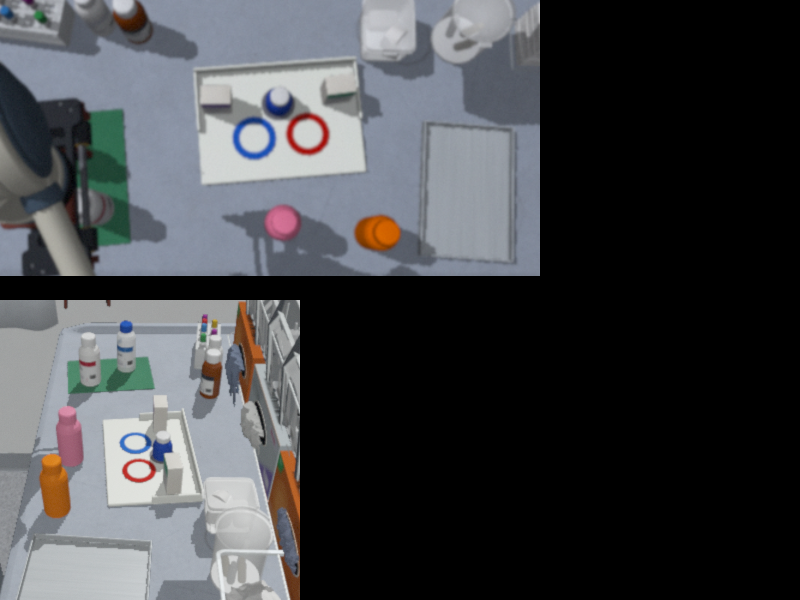

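Both bottles stand on the mat (side crop 90,360 and 126,347), the pot is untouched, and both mark rings are clear at top crop (254,138) and (307,133). I'll measure the marks and pot now.

```bash
python3 - <<'E'
from station import imaging
from h import *
np.set_printoptions(precision=4,suppress=True)
for n in ['top','side']:
    f=np.load('pics/%s1.npz'%n);p=f['p'].astype(int);c=imaging.get_calibration(n);W=cloud(c,f['d'])
    reg=(W[...,0]>.44)&(W[...,0]<.62)&(abs(W[...,1]+.03)<.12)
    for nm,m in [('blue',(p[...,2]>p[...,0]+50)),('red',(p[...,0]>p[...,2]+60))]:
        m=m&reg&(W[...,2]<.016)
        k,L,S,_=cv2.connectedComponentsWithStats(m.astype(np.uint8),connectivity=8);i=1+np.argmax(S[1:,4])
        q=plane(c,np.argwhere(L==i)[:,::-1],.01)[:,:2].astype(np.float32)
        e=cv2.fitEllipse(cv2.convexHull(q*1000));print(n,nm,S[i,4],np.array(e[0])/1000,e[1])
    m=reg&(abs(W[...,1]+.028)<.04)&(W[...,2]>.062)&(W[...,0]>.55)
    q=W[m];print('pot cap',m.sum(),(np.percentile(q,3,axis=0)+np.percentile(q,97,axis=0))/2)
    if n=='side':
        m=(W[...,1]>.18)&(W[...,1]<.4)&(W[...,0]<.57)&(W[...,0]>.33)&(W[...,2]>.118)&(W[...,2]<.145)
        k,L,S,_=cv2.connectedComponentsWithStats(m.astype(np.uint8))
        for i in range(1,k):
            if S[i,4]>60:q=W[L==i];print('mat bottle',S[i,4],(np.percentile(q,3,axis=0)+np.percentile(q,97,axis=0))/2)
E
python3 go.py .5826 -.0275 .235 6
```

```text
top blue 533 [0.5242 0.0128] (69.54558563232422, 70.5793228149414)
top red 458 [ 0.5324 -0.0749] (67.53510284423828, 68.92796325683594)
pot cap 200 [ 0.583  -0.0265  0.0657]
side blue 268 [0.5241 0.0128] (68.59095764160156, 70.64492797851562)
side red 300 [ 0.5325 -0.075 ] (68.83026885986328, 69.68119812011719)
pot cap 125 [ 0.5832 -0.029   0.0659]
mat bottle 139 [0.4983 0.32   0.1288]
mat bottle 180 [0.4073 0.2584 0.1288]
t 13.65 tcp [0.4135 0.2113 0.2396] yaw 6.16 w 0.085 gf 0.0 F [ 0.5  0.7 -0.2]
t [-0.2555  0.1424  0.0052] r [ 0.29 -0.03  0.16]
```

>>> {"name": "servo_tool", "arguments": {"moves": [{"gripper": 0.066,"tx": -0.04,"ty": 0.022,"tz": 0,"rx": 0,"ry": 0,"rz": 0},{"gripper": 0.066,"tx": -0.08,"ty": 0.044,"tz": 0,"rx": 0,"ry": 0,"rz": 0},{"gripper": 0.066,"tx": -0.12,"ty": 0.067,"tz": 0,"rx": 0,"ry": 0,"rz": 0},{"gripper": 0.066,"tx": -0.16,"ty": 0.089,"tz": 0,"rx": 0,"ry": 0,"rz": 0},{"gripper": 0.066,"tx": -0.2,"ty": 0.111,"tz": 0,"rx": 0,"ry": 0,"rz": 0}]}}

```text
time: 14.15
eef_pos: [0.5453, 0.0258, 0.2348]
tool_rot: [[-0.111, 0.994, -0.002], [0.994, 0.111, 0.0], [0.0, -0.002, -1.0]]
ft_force: [1.0, 0.1, -0.2]
grip_width: 0.0658
grip_force: 0.0
```

>>> {"name": "servo_tool", "arguments": {"moves": [{"gripper": 0.066,"tx": -0.035,"ty": 0.02,"tz": 0,"rx": 0,"ry": 0,"rz": 0},{"gripper": 0.066,"tx": -0.055,"ty": 0.031,"tz": 0,"rx": 0,"ry": 0,"rz": 0},{"gripper": 0.066,"tx": -0.055,"ty": 0.031,"tz": 0,"rx": 0,"ry": 0,"rz": 0},{"gripper": 0.066,"tx": -0.055,"ty": 0.031,"tz": 0.04,"rx": 0,"ry": 0,"rz": 0},{"gripper": 0.066,"tx": -0.055,"ty": 0.031,"tz": 0.08,"rx": 0,"ry": 0,"rz": 0}]}}

```text
time: 14.65
eef_pos: [0.5819, -0.0234, 0.1556]
tool_rot: [[-0.111, 0.994, 0.002], [0.994, 0.111, 0.0], [-0.0, 0.002, -1.0]]
ft_force: [0.7, 0.1, -1.1]
grip_width: 0.066
grip_force: 0.0
```

>>> {"name": "servo_tool", "arguments": {"moves": [{"gripper": 0.066,"tx": 0,"ty": 0,"tz": 0.02,"rx": 0,"ry": 0,"rz": 0},{"gripper": 0.066,"tx": 0,"ty": 0,"tz": 0.03,"rx": 0,"ry": 0,"rz": 0},{"gripper": 0.066,"tx": 0,"ty": 0,"tz": 0.03,"rx": 0,"ry": 0,"rz": 0},{"gripper": 0.066,"tx": 0,"ty": 0,"tz": 0.03,"rx": 0,"ry": 0,"rz": 0}]}}

```text
time: 15.05
eef_pos: [0.5817, -0.0238, 0.1265]
tool_rot: [[-0.111, 0.994, 0.0], [0.994, 0.111, -0.0], [-0.0, 0.0, -1.0]]
ft_force: [-0.7, 0.3, 1.8]
grip_width: 0.066
grip_force: 0.0
```

```bash
python3 go.py .583 -.0275 .014 6; python3 - <<'E'
from station import imaging
import cv2
p,d=imaging.capture('wrist');cv2.imwrite('pics/w3.png',p[:,:,::-1])
E
```

```text
t 15.05 tcp [ 0.5817 -0.0238  0.1265] yaw 6.37 w 0.066 gf 0.0 F [-0.7  0.3  1.8]
t [-0.0038  0.0008  0.1125] r [0.02 0.02 0.37]
```

View pics/w3.png

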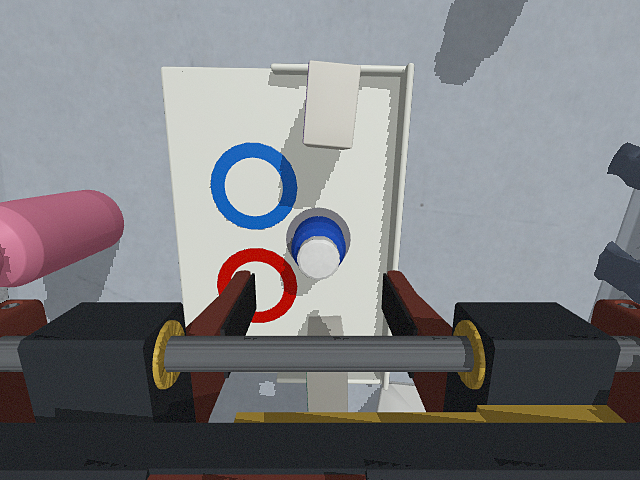

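The pot (320,250) is centred between the fingers, with room to the rail on the right. Going down.

>>> {"name": "servo_tool", "arguments": {"moves": [{"gripper": 0.066,"tx": -0.004,"ty": 0.001,"tz": 0.03,"rx": 0,"ry": 0,"rz": 0},{"gripper": 0.066,"tx": -0.004,"ty": 0.001,"tz": 0.06,"rx": 0,"ry": 0,"rz": 0},{"gripper": 0.066,"tx": -0.004,"ty": 0.001,"tz": 0.085,"rx": 0,"ry": 0,"rz": 0},{"gripper": 0.066,"tx": -0.004,"ty": 0.001,"tz": 0.097,"rx": 0,"ry": 0,"rz": 0},{"gripper": 0.066,"tx": -0.004,"ty": 0.001,"tz": 0.097,"rx": 0,"ry": 0,"rz": 0}]}}

```text
time: 15.6
eef_pos: [0.582, -0.0281, 0.0272]
tool_rot: [[-0.11, 0.994, -0.003], [0.994, 0.11, 0.0], [0.0, -0.003, -1.0]]
ft_force: [-0.6, 1.2, 0.1]
grip_width: 0.0658
grip_force: 0.0
```

```bash
python3 go.py .583 -.0275 .014 6
```

```text
t 15.6 tcp [ 0.582  -0.0281  0.0272] yaw 6.34 w 0.0658 gf 0.0 F [-0.6  1.2  0.1]
t [0.0005 0.0011 0.0132] r [-0.2  -0.02  0.34]
```

>>> {"name": "servo_tool", "arguments": {"moves": [{"gripper": 0.066,"tx": 0,"ty": 0.001,"tz": 0.008,"rx": 0,"ry": 0,"rz": 0},{"gripper": 0.066,"tx": 0,"ty": 0.001,"tz": 0.013,"rx": 0,"ry": 0,"rz": 0},{"gripper": 0.066,"tx": 0,"ty": 0.001,"tz": 0.013,"rx": 0,"ry": 0,"rz": 0},{"gripper": 0.025,"tx": 0,"ty": 0.001,"tz": 0.013,"rx": 0,"ry": 0,"rz": 0},{"gripper": 0.025,"tx": 0,"ty": 0.001,"tz": 0.013,"rx": 0,"ry": 0,"rz": 0}]}}

```text
time: 16.1
eef_pos: [0.5838, -0.0281, 0.0155]
tool_rot: [[-0.11, 0.994, -0.001], [0.994, 0.11, -0.0], [-0.0, -0.001, -1.0]]
ft_force: [-0.7, 0.5, 0.1]
grip_width: 0.0539
grip_force: 0.0
```

>>> {"name": "servo_tool", "arguments": {"moves": [{"gripper": 0.025,"tx": 0,"ty": 0,"tz": 0,"rx": 0,"ry": 0,"rz": 0},{"gripper": 0.025,"tx": 0,"ty": 0,"tz": 0,"rx": 0,"ry": 0,"rz": 0},{"gripper": 0.025,"tx": 0,"ty": 0,"tz": 0,"rx": 0,"ry": 0,"rz": 0}]}}

```text
time: 16.4
eef_pos: [0.5836, -0.0281, 0.0153]
tool_rot: [[-0.11, 0.994, -0.001], [0.994, 0.11, -0.0], [-0.0, -0.001, -1.0]]
ft_force: [-1.6, -0.2, 2.1]
grip_width: 0.0426
grip_force: 30.0
```

```bash
python3 go.py .4412 -.3369 .2 6
```

```text
t 16.4 tcp [ 0.5836 -0.0281  0.0153] yaw 6.34 w 0.0426 gf 30.0 F [-1.6 -0.2  2.1]
t [-0.2912 -0.1758 -0.1844] r [-0.08  0.01  0.34]
```

>>> {"name": "servo_tool", "arguments": {"moves": [{"gripper": 0.025,"tx": 0,"ty": 0,"tz": -0.015,"rx": 0,"ry": 0,"rz": 0},{"gripper": 0.025,"tx": 0,"ty": 0,"tz": -0.05,"rx": 0,"ry": 0,"rz": 0},{"gripper": 0.025,"tx": 0,"ty": 0,"tz": -0.1,"rx": 0,"ry": 0,"rz": 0},{"gripper": 0.025,"tx": 0,"ty": 0,"tz": -0.145,"rx": 0,"ry": 0,"rz": 0},{"gripper": 0.025,"tx": 0,"ty": 0,"tz": -0.18,"rx": 0,"ry": 0,"rz": 0}]}}

```text
time: 16.9
eef_pos: [0.5841, -0.028, 0.1995]
tool_rot: [[-0.11, 0.994, 0.002], [0.994, 0.11, -0.001], [-0.001, 0.002, -1.0]]
ft_force: [0.4, 0.3, -1.2]
grip_width: 0.0428
grip_force: 30.0
```

>>> {"name": "servo_tool", "arguments": {"moves": [{"gripper": 0.025,"tx": -0.02,"ty": -0.012,"tz": 0,"rx": 0,"ry": 0,"rz": 0},{"gripper": 0.025,"tx": -0.05,"ty": -0.03,"tz": 0,"rx": 0,"ry": 0,"rz": 0},{"gripper": 0.025,"tx": -0.09,"ty": -0.054,"tz": 0,"rx": 0,"ry": 0,"rz": 0},{"gripper": 0.025,"tx": -0.13,"ty": -0.078,"tz": 0,"rx": 0,"ry": 0,"rz": 0},{"gripper": 0.025,"tx": -0.17,"ty": -0.103,"tz": 0,"rx": 0,"ry": 0,"rz": 0}]}}

```text
time: 17.4
eef_pos: [0.4993, -0.2096, 0.1961]
tool_rot: [[-0.111, 0.994, -0.001], [0.994, 0.111, -0.001], [-0.001, -0.001, -1.0]]
ft_force: [1.4, -2.0, -0.8]
grip_width: 0.0425
grip_force: 30.0
```

>>> {"name": "servo_tool", "arguments": {"moves": [{"gripper": 0.025,"tx": -0.04,"ty": -0.024,"tz": 0,"rx": 0,"ry": 0,"rz": 0},{"gripper": 0.025,"tx": -0.08,"ty": -0.048,"tz": 0,"rx": 0,"ry": 0,"rz": 0},{"gripper": 0.025,"tx": -0.11,"ty": -0.066,"tz": 0,"rx": 0,"ry": 0,"rz": 0},{"gripper": 0.025,"tx": -0.121,"ty": -0.073,"tz": 0.01,"rx": 0,"ry": 0,"rz": 0},{"gripper": 0.025,"tx": -0.121,"ty": -0.073,"tz": 0.04,"rx": 0,"ry": 0,"rz": 0}]}}

```text
time: 17.9
eef_pos: [0.4412, -0.3393, 0.1585]
tool_rot: [[-0.107, 0.994, 0.003], [0.994, 0.108, -0.005], [-0.005, 0.003, -1.0]]
ft_force: [0.8, 0.7, -0.9]
grip_width: 0.0427
grip_force: 30.0
```

>>> {"name": "servo_tool", "arguments": {"moves": [{"gripper": 0.025,"tx": 0,"ty": 0,"tz": 0.04,"rx": 0,"ry": 0,"rz": 0},{"gripper": 0.025,"tx": 0,"ty": 0,"tz": 0.08,"rx": 0,"ry": 0,"rz": 0},{"gripper": 0.025,"tx": 0,"ty": 0,"tz": 0.105,"rx": 0,"ry": 0,"rz": 0},{"gripper": 0.025,"tx": 0,"ty": 0,"tz": 0.115,"rx": 0,"ry": 0,"rz": 0},{"gripper": 0.025,"tx": 0,"ty": 0,"tz": 0.115,"rx": 0,"ry": 0,"rz": 0}]}}

```text
time: 18.4
eef_pos: [0.4403, -0.3356, 0.0388]
tool_rot: [[-0.111, 0.994, -0.004], [0.994, 0.111, 0.002], [0.002, -0.004, -1.0]]
ft_force: [-0.1, 0.5, -0.4]
grip_width: 0.0426
grip_force: 30.0
```

```bash
python3 go.py .4412 -.3369 .0103 6
```

```text
t 18.4 tcp [ 0.4403 -0.3356  0.0388] yaw 6.38 w 0.0426 gf 30.0 F [-0.1  0.5 -0.4]
t [-0.0015  0.0009  0.0285] r [-0.2  -0.13  0.37]
```

>>> {"name": "servo_tool", "arguments": {"moves": [{"gripper": 0.025,"tx": 0,"ty": 0,"tz": 0.012,"rx": 0,"ry": 0,"rz": 0},{"gripper": 0.025,"tx": 0,"ty": 0,"tz": 0.02,"rx": 0,"ry": 0,"rz": 0},{"gripper": 0.025,"tx": 0,"ty": 0,"tz": 0.025,"rx": 0,"ry": 0,"rz": 0},{"gripper": 0.025,"tx": 0,"ty": 0,"tz": 0.025,"rx": 0,"ry": 0,"rz": 0},{"gripper": 0.025,"tx": 0,"ty": 0,"tz": 0.025,"rx": 0,"ry": 0,"rz": 0}]}}

```text
time: 18.9
eef_pos: [0.4408, -0.3368, 0.0154]
tool_rot: [[-0.11, 0.994, -0.002], [0.994, 0.11, -0.0], [-0.0, -0.002, -1.0]]
ft_force: [0.7, 0.5, -0.8]
grip_width: 0.0424
grip_force: 30.0
```

```bash
python3 go.py .4412 -.3369 .0103 6
```

```text
t 18.9 tcp [ 0.4408 -0.3368  0.0154] yaw 6.34 w 0.0424 gf 30.0 F [ 0.7  0.5 -0.8]
t [-0.0001  0.0004  0.0051] r [-0.09  0.01  0.34]
```

>>> {"name": "servo_tool", "arguments": {"moves": [{"gripper": 0.025,"tx": 0,"ty": 0,"tz": 0.003,"rx": 0,"ry": 0,"rz": 0},{"gripper": 0.025,"tx": 0,"ty": 0,"tz": 0.005,"rx": 0,"ry": 0,"rz": 0},{"gripper": 0.025,"tx": 0,"ty": 0,"tz": 0.006,"rx": 0,"ry": 0,"rz": 0},{"gripper": 0.025,"tx": 0,"ty": 0,"tz": 0.006,"rx": 0,"ry": 0,"rz": 0}]}}

```text
time: 19.3
eef_pos: [0.4409, -0.337, 0.0103]
tool_rot: [[-0.11, 0.994, -0.001], [0.994, 0.11, -0.001], [-0.001, -0.001, -1.0]]
ft_force: [-2.0, 2.1, 4.7]
grip_width: 0.0425
grip_force: 30.0
```

>>> {"name": "servo_tool", "arguments": {"moves": [{"gripper": 0.07,"tx": 0,"ty": 0,"tz": 0.0,"rx": 0,"ry": 0,"rz": 0},{"gripper": 0.07,"tx": 0,"ty": 0,"tz": 0.0,"rx": 0,"ry": 0,"rz": 0},{"gripper": 0.07,"tx": 0,"ty": 0,"tz": 0.0,"rx": 0,"ry": 0,"rz": 0},{"gripper": 0.07,"tx": 0,"ty": 0,"tz": 0.0,"rx": 0,"ry": 0,"rz": 0},{"gripper": 0.07,"tx": 0,"ty": 0,"tz": -0.01,"rx": 0,"ry": 0,"rz": 0}]}}

```text
time: 19.8
eef_pos: [0.4398, -0.336, 0.0177]
tool_rot: [[-0.11, 0.994, -0.004], [0.994, 0.11, 0.002], [0.002, -0.004, -1.0]]
ft_force: [-0.4, 0.3, -0.2]
grip_width: 0.0698
grip_force: 0.0
```

>>> {"name": "servo_tool", "arguments": {"moves": [{"gripper": 0.07,"tx": 0,"ty": 0,"tz": -0.04,"rx": 0,"ry": 0,"rz": 0},{"gripper": 0.07,"tx": 0,"ty": 0,"tz": -0.08,"rx": 0,"ry": 0,"rz": 0},{"gripper": 0.08,"tx": 0,"ty": 0,"tz": -0.13,"rx": 0,"ry": 0,"rz": 0},{"gripper": 0.08,"tx": 0,"ty": 0,"tz": -0.18,"rx": 0,"ry": 0,"rz": 0},{"gripper": 0.08,"tx": 0.01,"ty": 0,"tz": -0.22,"rx": 0,"ry": 0,"rz": 0}]}}

```text
time: 20.3
eef_pos: [0.4399, -0.3273, 0.2433]
tool_rot: [[-0.11, 0.994, 0.001], [0.994, 0.11, -0.003], [-0.003, 0.0, -1.0]]
ft_force: [1.8, -1.0, -0.6]
grip_width: 0.08
grip_force: 0.0
```

```bash
python3 go.py .407 .261 .235 6 .5 .322 .235 6; python3 - <<'E'
from station import imaging
from h import *
p,d=imaging.capture('top');c=imaging.get_calibration('top');W=cloud(c,d)
m=(abs(W[...,0]-.44)<.05)&(abs(W[...,1]+.337)<.05)&(W[...,2]>.05)&(W[...,2]<.08)
q=W[m];print(m.sum(),(np.percentile(q,[2,98],axis=0)).round(4) if len(q) else 0)
cv2.imwrite('pics/t2.png',p[:,:,::-1])
E
```

```text
t 20.3 tcp [ 0.4399 -0.3273  0.2433] yaw 6.29 w 0.08 gf 0.0 F [ 1.8 -1.  -0.6]
t [0.5884 0.0318 0.0067] r [0.03 0.15 0.29]
t [0.6388 0.1309 0.0066] r [0.03 0.15 0.29]
231 [[ 0.4287 -0.3479  0.0518]
 [ 0.4565 -0.3205  0.0642]]
```

View pics/t2.png

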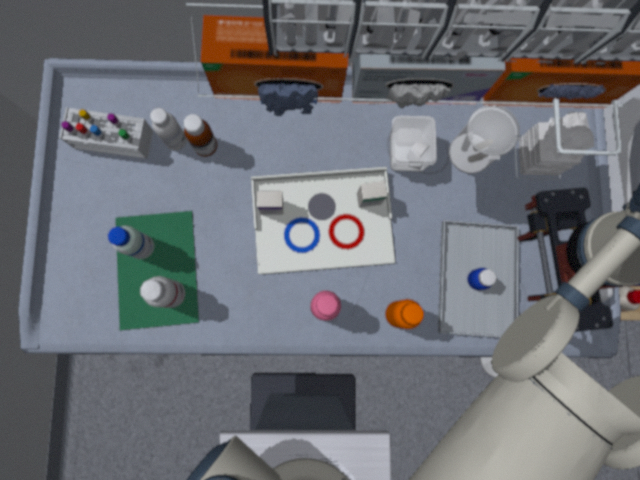

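The pot stands in the tray at (483,279) and both bottles stand on the mat. Next is the red bottle.

>>> {"name": "servo_tool", "arguments": {"moves": [{"gripper": 0.085,"tx": 0.05,"ty": 0.003,"tz": 0,"rx": 0,"ry": 0,"rz": 0},{"gripper": 0.085,"tx": 0.1,"ty": 0.006,"tz": 0,"rx": 0,"ry": 0,"rz": 0},{"gripper": 0.085,"tx": 0.15,"ty": 0.008,"tz": 0,"rx": 0,"ry": 0,"rz": 0},{"gripper": 0.085,"tx": 0.2,"ty": 0.011,"tz": 0,"rx": 0,"ry": 0,"rz": 0},{"gripper": 0.085,"tx": 0.25,"ty": 0.014,"tz": 0,"rx": 0,"ry": 0,"rz": 0}]}}

```text
time: 20.85
eef_pos: [0.4257, -0.0754, 0.2397]
tool_rot: [[-0.11, 0.994, -0.0], [0.994, 0.11, -0.0], [-0.0, -0.001, -1.0]]
ft_force: [0.7, -0.0, 0.5]
grip_width: 0.0851
grip_force: 0.0
```

>>> {"name": "servo_tool", "arguments": {"moves": [{"gripper": 0.085,"tx": 0.05,"ty": 0.003,"tz": 0,"rx": 0,"ry": 0,"rz": 0},{"gripper": 0.085,"tx": 0.1,"ty": 0.006,"tz": 0,"rx": 0,"ry": 0,"rz": 0},{"gripper": 0.085,"tx": 0.15,"ty": 0.008,"tz": 0,"rx": 0,"ry": 0,"rz": 0},{"gripper": 0.085,"tx": 0.2,"ty": 0.011,"tz": 0,"rx": 0,"ry": 0,"rz": 0},{"gripper": 0.085,"tx": 0.25,"ty": 0.014,"tz": 0,"rx": 0,"ry": 0,"rz": 0}]}}

```text
time: 21.35
eef_pos: [0.4119, 0.1745, 0.2399]
tool_rot: [[-0.11, 0.994, -0.0], [0.994, 0.11, 0.0], [0.0, -0.0, -1.0]]
ft_force: [1.2, -0.7, -0.4]
grip_width: 0.0851
grip_force: 0.0
```

```bash
python3 go.py .4065 .2625 .235 6
```

```text
t 21.35 tcp [0.4119 0.1745 0.2399] yaw 6.34 w 0.0851 gf 0.0 F [ 1.2 -0.7 -0.4]
t [0.0881 0.0043 0.005 ] r [-0.   -0.02  0.34]
```

>>> {"name": "servo_tool", "arguments": {"moves": [{"gripper": 0.085,"tx": 0.04,"ty": 0.002,"tz": 0,"rx": 0,"ry": 0,"rz": 0},{"gripper": 0.085,"tx": 0.07,"ty": 0.004,"tz": 0,"rx": 0,"ry": 0,"rz": 0},{"gripper": 0.085,"tx": 0.088,"ty": 0.004,"tz": 0,"rx": 0,"ry": 0,"rz": 0},{"gripper": 0.085,"tx": 0.088,"ty": 0.004,"tz": 0,"rx": 0,"ry": 0,"rz": 0},{"gripper": 0.085,"tx": 0.088,"ty": 0.004,"tz": 0.03,"rx": 0,"ry": 0,"rz": 0}]}}

```text
time: 21.85
eef_pos: [0.4082, 0.2611, 0.2134]
tool_rot: [[-0.112, 0.994, 0.005], [0.994, 0.112, 0.003], [0.003, 0.006, -1.0]]
ft_force: [-0.8, -0.2, 0.1]
grip_width: 0.0852
grip_force: 0.0
```

>>> {"name": "servo_tool", "arguments": {"moves": [{"gripper": 0.085,"tx": 0,"ty": 0,"tz": 0.01,"rx": 0,"ry": 0,"rz": 0},{"gripper": 0.085,"tx": 0,"ty": 0,"tz": 0.01,"rx": 0,"ry": 0,"rz": 0},{"gripper": 0.085,"tx": 0,"ty": 0,"tz": 0.01,"rx": 0,"ry": 0,"rz": 0}]}}

```text
time: 22.15
eef_pos: [0.407, 0.2598, 0.1999]
tool_rot: [[-0.109, 0.994, -0.001], [0.994, 0.109, -0.0], [0.0, -0.001, -1.0]]
ft_force: [-0.5, 0.5, 0.3]
grip_width: 0.0849
grip_force: 0.0
```

```bash
python3 go.py .4065 .2625 .072 6;  python3 - <<'E'
from station import imaging
from h import *
p,d=imaging.capture('wrist')
c=imaging.get_calibration('wrist');W=cloud(c,d);p=p.astype(int)
m=(abs(W[...,0]-.407)<.04)&(abs(W[...,1]-.262)<.04)&(W[...,2]>.12)&(W[...,2]<.15)
print(m.sum(),np.percentile(W[m],[2,50,98],axis=0).round(4) if m.sum() else '')
E
```

```text
t 22.15 tcp [0.407  0.2598 0.1999] yaw 6.28 w 0.0849 gf 0.0 F [-0.5  0.5  0.3]
t [ 0.0028 -0.      0.1279] r [-0.07 -0.    0.28]
2077 [[0.3904 0.2473 0.1237]
 [0.4063 0.2647 0.1365]
 [0.4225 0.2801 0.138 ]]
```

>>> {"name": "servo_tool", "arguments": {"moves": [{"gripper": 0.085,"tx": 0.003,"ty": 0,"tz": 0.03,"rx": 0,"ry": 0,"rz": 0},{"gripper": 0.085,"tx": 0.003,"ty": 0,"tz": 0.07,"rx": 0,"ry": 0,"rz": 0},{"gripper": 0.085,"tx": 0.003,"ty": 0,"tz": 0.105,"rx": 0,"ry": 0,"rz": 0},{"gripper": 0.085,"tx": 0.003,"ty": 0,"tz": 0.125,"rx": 0,"ry": 0,"rz": 0},{"gripper": 0.085,"tx": 0.003,"ty": 0,"tz": 0.128,"rx": 0,"ry": 0,"rz": 0}]}}

```text
time: 22.7
eef_pos: [0.4053, 0.2625, 0.0691]
tool_rot: [[-0.11, 0.994, -0.005], [0.994, 0.11, -0.002], [-0.002, -0.005, -1.0]]
ft_force: [-0.1, -0.3, -0.4]
grip_width: 0.0851
grip_force: 0.0
```

>>> {"name": "servo_tool", "arguments": {"moves": [{"gripper": 0.085,"tx": 0,"ty": 0,"tz": 0,"rx": 0,"ry": 0,"rz": 0},{"gripper": 0.085,"tx": 0,"ty": 0,"tz": 0,"rx": 0,"ry": 0,"rz": 0},{"gripper": 0.035,"tx": 0,"ty": 0,"tz": 0,"rx": 0,"ry": 0,"rz": 0},{"gripper": 0.035,"tx": 0,"ty": 0,"tz": 0,"rx": 0,"ry": 0,"rz": 0},{"gripper": 0.035,"tx": 0,"ty": 0,"tz": 0,"rx": 0,"ry": 0,"rz": 0}]}}

```text
time: 23.2
eef_pos: [0.4066, 0.2635, 0.0719]
tool_rot: [[-0.11, 0.994, -0.001], [0.994, 0.11, 0.0], [0.0, -0.001, -1.0]]
ft_force: [0.8, -0.5, -0.8]
grip_width: 0.064
grip_force: 0.0
```

>>> {"name": "servo_tool", "arguments": {"moves": [{"gripper": 0.035,"tx": 0,"ty": 0,"tz": 0,"rx": 0,"ry": 0,"rz": 0},{"gripper": 0.035,"tx": 0,"ty": 0,"tz": 0,"rx": 0,"ry": 0,"rz": 0},{"gripper": 0.035,"tx": 0,"ty": 0,"tz": 0,"rx": 0,"ry": 0,"rz": 0},{"gripper": 0.035,"tx": 0,"ty": 0,"tz": 0,"rx": 0,"ry": 0,"rz": 0}]}}

```text
time: 23.6
eef_pos: [0.4062, 0.2634, 0.0713]
tool_rot: [[-0.11, 0.994, -0.002], [0.994, 0.11, -0.0], [0.0, -0.002, -1.0]]
ft_force: [-1.7, -2.3, 1.6]
grip_width: 0.0529
grip_force: 30.0
```

```bash
python3 go.py .4065 .2625 .24 6
```

```text
t 23.6 tcp [0.4062 0.2634 0.0713] yaw 6.34 w 0.0529 gf 30.0 F [-1.7 -2.3  1.6]
t [-9.000e-04 -1.000e-04 -1.687e-01] r [-0.1  -0.01  0.34]
```

>>> {"name": "servo_tool", "arguments": {"moves": [{"gripper": 0.035,"tx": 0,"ty": 0,"tz": -0.015,"rx": 0,"ry": 0,"rz": 0},{"gripper": 0.035,"tx": 0,"ty": 0,"tz": -0.05,"rx": 0,"ry": 0,"rz": 0},{"gripper": 0.035,"tx": 0,"ty": 0,"tz": -0.095,"rx": 0,"ry": 0,"rz": 0},{"gripper": 0.035,"tx": 0,"ty": 0,"tz": -0.14,"rx": 0,"ry": 0,"rz": 0},{"gripper": 0.035,"tx": 0,"ty": 0,"tz": -0.17,"rx": 0,"ry": 0,"rz": 0}]}}

```text
time: 24.1
eef_pos: [0.4068, 0.2635, 0.2452]
tool_rot: [[-0.11, 0.994, 0.001], [0.994, 0.11, 0.001], [0.001, 0.002, -1.0]]
ft_force: [1.1, -0.4, -2.5]
grip_width: 0.0529
grip_force: 30.0
```

```bash
python3 go.py .5325 -.075 .24 6
```

```text
t 24.1 tcp [0.4068 0.2635 0.2452] yaw 6.34 w 0.0529 gf 30.0 F [ 1.1 -0.4 -2.5]
t [-0.3503  0.0876  0.0049] r [ 0.09 -0.08  0.34]
```

>>> {"name": "servo_tool", "arguments": {"moves": [{"gripper": 0.035,"tx": -0.015,"ty": 0.004,"tz": 0,"rx": 0,"ry": 0,"rz": 0},{"gripper": 0.035,"tx": -0.05,"ty": 0.013,"tz": 0,"rx": 0,"ry": 0,"rz": 0},{"gripper": 0.035,"tx": -0.09,"ty": 0.023,"tz": 0,"rx": 0,"ry": 0,"rz": 0},{"gripper": 0.035,"tx": -0.135,"ty": 0.034,"tz": 0,"rx": 0,"ry": 0,"rz": 0},{"gripper": 0.035,"tx": -0.18,"ty": 0.045,"tz": 0,"rx": 0,"ry": 0,"rz": 0}]}}

```text
time: 24.6
eef_pos: [0.4712, 0.0879, 0.2415]
tool_rot: [[-0.111, 0.994, -0.002], [0.994, 0.111, -0.0], [-0.0, -0.002, -1.0]]
ft_force: [1.2, 0.4, -3.2]
grip_width: 0.0525
grip_force: 30.0
```

>>> {"name": "servo_tool", "arguments": {"moves": [{"gripper": 0.035,"tx": -0.045,"ty": 0.011,"tz": 0,"rx": 0,"ry": 0,"rz": 0},{"gripper": 0.035,"tx": -0.09,"ty": 0.022,"tz": 0,"rx": 0,"ry": 0,"rz": 0},{"gripper": 0.035,"tx": -0.13,"ty": 0.033,"tz": 0,"rx": 0,"ry": 0,"rz": 0},{"gripper": 0.035,"tx": -0.16,"ty": 0.04,"tz": 0.0,"rx": 0,"ry": 0,"rz": 0},{"gripper": 0.035,"tx": -0.17,"ty": 0.0425,"tz": 0,"rx": 0,"ry": 0,"rz": 0}]}}

```text
time: 25.1
eef_pos: [0.5323, -0.0778, 0.2405]
tool_rot: [[-0.107, 0.994, -0.003], [0.994, 0.107, -0.001], [-0.0, -0.003, -1.0]]
ft_force: [-0.4, -0.5, -3.2]
grip_width: 0.0524
grip_force: 30.0
```

>>> {"name": "servo_tool", "arguments": {"moves": [{"gripper": 0.035,"tx": 0,"ty": 0,"tz": 0.0,"rx": 0,"ry": 0,"rz": 0},{"gripper": 0.035,"tx": 0,"ty": 0,"tz": 0.03,"rx": 0,"ry": 0,"rz": 0},{"gripper": 0.035,"tx": 0,"ty": 0,"tz": 0.06,"rx": 0,"ry": 0,"rz": 0},{"gripper": 0.035,"tx": 0,"ty": 0,"tz": 0.08,"rx": 0,"ry": 0,"rz": 0},{"gripper": 0.035,"tx": 0,"ty": 0,"tz": 0.08,"rx": 0,"ry": 0,"rz": 0}]}}

```text
time: 25.6
eef_pos: [0.53, -0.0728, 0.1575]
tool_rot: [[-0.112, 0.994, -0.008], [0.994, 0.112, 0.002], [0.003, -0.008, -1.0]]
ft_force: [0.4, 1.0, -2.9]
grip_width: 0.0527
grip_force: 30.0
```

>>> {"name": "servo_tool", "arguments": {"moves": [{"gripper": 0.035,"tx": 0,"ty": 0,"tz": 0.02,"rx": 0,"ry": 0,"rz": 0},{"gripper": 0.035,"tx": 0,"ty": 0,"tz": 0.04,"rx": 0,"ry": 0,"rz": 0},{"gripper": 0.035,"tx": 0,"ty": 0,"tz": 0.055,"rx": 0,"ry": 0,"rz": 0},{"gripper": 0.035,"tx": 0,"ty": 0,"tz": 0.06,"rx": 0,"ry": 0,"rz": 0},{"gripper": 0.035,"tx": 0,"ty": 0,"tz": 0.06,"rx": 0,"ry": 0,"rz": 0}]}}

```text
time: 26.1
eef_pos: [0.5317, -0.0744, 0.101]
tool_rot: [[-0.111, 0.994, -0.002], [0.994, 0.111, 0.0], [0.0, -0.002, -1.0]]
ft_force: [1.1, -0.4, -3.2]
grip_width: 0.0526
grip_force: 30.0
```

```bash
python3 go.py .5325 -.075 .0783 6
```

```text
t 26.1 tcp [ 0.5317 -0.0744  0.101 ] yaw 6.37 w 0.0526 gf 30.0 F [ 1.1 -0.4 -3.2]
t [-0.0007  0.0008  0.0227] r [-0.13 -0.02  0.37]
```

>>> {"name": "servo_tool", "arguments": {"moves": [{"gripper": 0.035,"tx": -0.001,"ty": 0.001,"tz": 0.01,"rx": 0,"ry": 0,"rz": 0},{"gripper": 0.035,"tx": -0.001,"ty": 0.001,"tz": 0.016,"rx": 0,"ry": 0,"rz": 0},{"gripper": 0.035,"tx": -0.001,"ty": 0.001,"tz": 0.018,"rx": 0,"ry": 0,"rz": 0},{"gripper": 0.035,"tx": -0.001,"ty": 0.001,"tz": 0.019,"rx": 0,"ry": 0,"rz": 0},{"gripper": 0.035,"tx": -0.001,"ty": 0.001,"tz": 0.019,"rx": 0,"ry": 0,"rz": 0}]}}

```text
time: 26.6
eef_pos: [0.533, -0.0758, 0.082]
tool_rot: [[-0.11, 0.994, -0.002], [0.994, 0.11, -0.0], [0.0, -0.002, -1.0]]
ft_force: [-0.8, -0.5, -3.5]
grip_width: 0.0526
grip_force: 30.0
```

```bash
python3 go.py .5325 -.075 .0783 6
```

```text
t 26.6 tcp [ 0.533  -0.0758  0.082 ] yaw 6.33 w 0.0526 gf 30.0 F [-0.8 -0.5 -3.5]
t [ 0.0008 -0.0004  0.0037] r [-0.1  -0.    0.33]
```

>>> {"name": "servo_tool", "arguments": {"moves": [{"gripper": 0.035,"tx": 0.001,"ty": 0,"tz": 0.002,"rx": 0,"ry": 0,"rz": 0},{"gripper": 0.035,"tx": 0.001,"ty": 0,"tz": 0.004,"rx": 0,"ry": 0,"rz": 0},{"gripper": 0.035,"tx": 0.001,"ty": 0,"tz": 0.005,"rx": 0,"ry": 0,"rz": 0},{"gripper": 0.035,"tx": 0.001,"ty": 0,"tz": 0.005,"rx": 0,"ry": 0,"rz": 0}]}}

```text
time: 27.0
eef_pos: [0.5331, -0.0748, 0.0783]
tool_rot: [[-0.11, 0.994, -0.001], [0.994, 0.11, -0.0], [-0.0, -0.001, -1.0]]
ft_force: [-3.1, 1.5, 4.7]
grip_width: 0.0525
grip_force: 30.0
```

>>> {"name": "servo_tool", "arguments": {"moves": [{"gripper": 0.085,"tx": 0,"ty": 0,"tz": 0.0,"rx": 0,"ry": 0,"rz": 0},{"gripper": 0.085,"tx": 0,"ty": 0,"tz": 0.0,"rx": 0,"ry": 0,"rz": 0},{"gripper": 0.085,"tx": 0,"ty": 0,"tz": 0.0,"rx": 0,"ry": 0,"rz": 0},{"gripper": 0.085,"tx": 0,"ty": 0,"tz": 0.0,"rx": 0,"ry": 0,"rz": 0},{"gripper": 0.085,"tx": 0,"ty": 0,"tz": -0.01,"rx": 0,"ry": 0,"rz": 0}]}}

```text
time: 27.5
eef_pos: [0.5319, -0.0746, 0.0856]
tool_rot: [[-0.11, 0.994, -0.005], [0.994, 0.11, 0.0], [0.001, -0.005, -1.0]]
ft_force: [-0.2, -0.1, -0.3]
grip_width: 0.0843
grip_force: 0.0
```

>>> {"name": "servo_tool", "arguments": {"moves": [{"gripper": 0.085,"tx": 0,"ty": 0,"tz": -0.03,"rx": 0,"ry": 0,"rz": 0},{"gripper": 0.085,"tx": 0,"ty": 0,"tz": -0.07,"rx": 0,"ry": 0,"rz": 0},{"gripper": 0.085,"tx": 0,"ty": 0,"tz": -0.11,"rx": 0,"ry": 0,"rz": 0},{"gripper": 0.085,"tx": 0.01,"ty": 0,"tz": -0.145,"rx": 0,"ry": 0,"rz": 0},{"gripper": 0.085,"tx": 0.05,"ty": 0,"tz": -0.16,"rx": 0,"ry": 0,"rz": 0}]}}

```text
time: 28.0
eef_pos: [0.5286, -0.0269, 0.252]
tool_rot: [[-0.106, 0.994, 0.005], [0.994, 0.106, -0.002], [-0.003, 0.004, -1.0]]
ft_force: [0.3, 0.2, 0.2]
grip_width: 0.0852
grip_force: 0.0
```

```bash
python3 go.py .5 .3225 .24 6
```

```text
t 28.0 tcp [ 0.5286 -0.0269  0.252 ] yaw 6.09 w 0.0852 gf 0.0 F [0.3 0.2 0.2]
t [0.3505 0.0085 0.0111] r [0.25 0.15 0.08]
```

>>> {"name": "servo_tool", "arguments": {"moves": [{"gripper": 0.08,"tx": 0.05,"ty": 0.001,"tz": 0,"rx": 0,"ry": 0,"rz": 0},{"gripper": 0.08,"tx": 0.1,"ty": 0.003,"tz": 0,"rx": 0,"ry": 0,"rz": 0},{"gripper": 0.08,"tx": 0.15,"ty": 0.005,"tz": 0,"rx": 0,"ry": 0,"rz": 0},{"gripper": 0.08,"tx": 0.2,"ty": 0.006,"tz": 0,"rx": 0,"ry": 0,"rz": 0},{"gripper": 0.08,"tx": 0.25,"ty": 0.008,"tz": 0,"rx": 0,"ry": 0,"rz": 0}]}}

```text
time: 28.5
eef_pos: [0.5075, 0.2262, 0.248]
tool_rot: [[-0.11, 0.994, -0.0], [0.994, 0.11, 0.0], [0.0, -0.0, -1.0]]
ft_force: [0.7, -0.6, 0.2]
grip_width: 0.0801
grip_force: 0.0
```

>>> {"name": "servo_tool", "arguments": {"moves": [{"gripper": 0.08,"tx": 0.05,"ty": 0.001,"tz": 0,"rx": 0,"ry": 0,"rz": 0},{"gripper": 0.08,"tx": 0.08,"ty": 0.002,"tz": 0,"rx": 0,"ry": 0,"rz": 0},{"gripper": 0.08,"tx": 0.098,"ty": 0.003,"tz": 0,"rx": 0,"ry": 0,"rz": 0},{"gripper": 0.08,"tx": 0.098,"ty": 0.003,"tz": 0.02,"rx": 0,"ry": 0,"rz": 0},{"gripper": 0.08,"tx": 0.098,"ty": 0.003,"tz": 0.04,"rx": 0,"ry": 0,"rz": 0}]}}

```text
time: 29.0
eef_pos: [0.5006, 0.3223, 0.2077]
tool_rot: [[-0.111, 0.994, 0.0], [0.994, 0.111, 0.0], [0.0, 0.0, -1.0]]
ft_force: [-0.2, 0.2, -0.2]
grip_width: 0.0803
grip_force: 0.0
```

>>> {"name": "servo_tool", "arguments": {"moves": [{"gripper": 0.08,"tx": 0,"ty": 0,"tz": 0.0,"rx": 0,"ry": 0,"rz": 0},{"gripper": 0.08,"tx": 0,"ty": 0,"tz": 0.0,"rx": 0,"ry": 0,"rz": 0},{"gripper": 0.08,"tx": 0,"ty": 0,"tz": 0.0,"rx": 0,"ry": 0,"rz": 0}]}}

```text
time: 29.3
eef_pos: [0.5007, 0.3216, 0.2088]
tool_rot: [[-0.11, 0.994, 0.0], [0.994, 0.11, 0.001], [0.001, 0.0, -1.0]]
ft_force: [0.2, 0.2, 0.8]
grip_width: 0.0802
grip_force: 0.0
```

```bash
python3 go.py .5 .3225 .072 6;  python3 - <<'E'
from station import imaging
from h import *
p,d=imaging.capture('wrist')
c=imaging.get_calibration('wrist');W=cloud(c,d);p=p.astype(int)
m=(abs(W[...,0]-.5)<.04)&(abs(W[...,1]-.322)<.04)&(W[...,2]>.12)&(W[...,2]<.15)
print(m.sum(),np.percentile(W[m],[2,50,98],axis=0).round(4) if m.sum() else '')
E
```

```text
t 29.3 tcp [0.5007 0.3216 0.2088] yaw 6.29 w 0.0802 gf 0.0 F [0.2 0.2 0.8]
t [ 0.0008 -0.0007  0.1368] r [ 0.02 -0.05  0.29]
1545 [[0.4827 0.311  0.124 ]
 [0.4969 0.3266 0.136 ]
 [0.5112 0.3402 0.1375]]
```

>>> {"name": "servo_tool", "arguments": {"moves": [{"gripper": 0.08,"tx": 0.001,"ty": -0.002,"tz": 0.03,"rx": 0,"ry": 0,"rz": 0},{"gripper": 0.08,"tx": 0.001,"ty": -0.002,"tz": 0.07,"rx": 0,"ry": 0,"rz": 0},{"gripper": 0.08,"tx": 0.001,"ty": -0.002,"tz": 0.105,"rx": 0,"ry": 0,"rz": 0},{"gripper": 0.08,"tx": 0.001,"ty": -0.002,"tz": 0.128,"rx": 0,"ry": 0,"rz": 0},{"gripper": 0.08,"tx": 0.001,"ty": -0.002,"tz": 0.135,"rx": 0,"ry": 0,"rz": 0}]}}

```text
time: 29.85
eef_pos: [0.4968, 0.3218, 0.0695]
tool_rot: [[-0.11, 0.994, -0.005], [0.994, 0.11, -0.002], [-0.002, -0.005, -1.0]]
ft_force: [0.8, -0.0, -0.9]
grip_width: 0.0801
grip_force: 0.0
```

>>> {"name": "servo_tool", "arguments": {"moves": [{"gripper": 0.08,"tx": 0,"ty": 0,"tz": 0,"rx": 0,"ry": 0,"rz": 0},{"gripper": 0.08,"tx": 0,"ty": 0,"tz": 0,"rx": 0,"ry": 0,"rz": 0},{"gripper": 0.03,"tx": 0,"ty": 0,"tz": 0,"rx": 0,"ry": 0,"rz": 0},{"gripper": 0.03,"tx": 0,"ty": 0,"tz": 0,"rx": 0,"ry": 0,"rz": 0},{"gripper": 0.03,"tx": 0,"ty": 0,"tz": 0,"rx": 0,"ry": 0,"rz": 0}]}}

```text
time: 30.35
eef_pos: [0.4982, 0.3229, 0.073]
tool_rot: [[-0.11, 0.994, -0.0], [0.994, 0.11, 0.001], [0.001, -0.0, -1.0]]
ft_force: [-0.6, 0.8, -0.6]
grip_width: 0.0593
grip_force: 0.0
```

>>> {"name": "servo_tool", "arguments": {"moves": [{"gripper": 0.03,"tx": 0,"ty": 0,"tz": 0,"rx": 0,"ry": 0,"rz": 0},{"gripper": 0.03,"tx": 0,"ty": 0,"tz": 0,"rx": 0,"ry": 0,"rz": 0},{"gripper": 0.03,"tx": 0,"ty": 0,"tz": 0,"rx": 0,"ry": 0,"rz": 0},{"gripper": 0.03,"tx": 0,"ty": 0,"tz": 0,"rx": 0,"ry": 0,"rz": 0}]}}

```text
time: 30.75
eef_pos: [0.4977, 0.3227, 0.0722]
tool_rot: [[-0.11, 0.994, -0.002], [0.994, 0.11, -0.0], [0.0, -0.002, -1.0]]
ft_force: [-0.4, -0.7, 2.8]
grip_width: 0.0489
grip_force: 30.0
```

```bash
python3 go.py .5241 .0128 .24 6
```

```text
t 30.75 tcp [0.4977 0.3227 0.0722] yaw 6.34 w 0.0489 gf 30.0 F [-0.4 -0.7  2.8]
t [-0.3109 -0.0083 -0.1678] r [-0.09 -0.01  0.34]
```

>>> {"name": "servo_tool", "arguments": {"moves": [{"gripper": 0.03,"tx": 0,"ty": 0,"tz": -0.015,"rx": 0,"ry": 0,"rz": 0},{"gripper": 0.03,"tx": 0,"ty": 0,"tz": -0.05,"rx": 0,"ry": 0,"rz": 0},{"gripper": 0.03,"tx": 0,"ty": 0,"tz": -0.095,"rx": 0,"ry": 0,"rz": 0},{"gripper": 0.03,"tx": 0,"ty": 0,"tz": -0.14,"rx": 0,"ry": 0,"rz": 0},{"gripper": 0.03,"tx": 0,"ty": 0,"tz": -0.17,"rx": 0,"ry": 0,"rz": 0}]}}

```text
time: 31.25
eef_pos: [0.4983, 0.3228, 0.2465]
tool_rot: [[-0.11, 0.994, 0.002], [0.994, 0.11, 0.002], [0.002, 0.002, -1.0]]
ft_force: [1.1, -0.2, -2.1]
grip_width: 0.0486
grip_force: 29.9
```

>>> {"name": "servo_tool", "arguments": {"moves": [{"gripper": 0.03,"tx": -0.015,"ty": 0,"tz": 0,"rx": 0,"ry": 0,"rz": 0},{"gripper": 0.03,"tx": -0.05,"ty": -0.001,"tz": 0,"rx": 0,"ry": 0,"rz": 0},{"gripper": 0.03,"tx": -0.09,"ty": -0.002,"tz": 0,"rx": 0,"ry": 0,"rz": 0},{"gripper": 0.03,"tx": -0.13,"ty": -0.003,"tz": 0,"rx": 0,"ry": 0,"rz": 0},{"gripper": 0.03,"tx": -0.17,"ty": -0.004,"tz": 0,"rx": 0,"ry": 0,"rz": 0}]}}

```text
time: 31.75
eef_pos: [0.5121, 0.151, 0.24]
tool_rot: [[-0.11, 0.994, -0.005], [0.994, 0.11, -0.001], [-0.001, -0.005, -1.0]]
ft_force: [0.8, 0.0, -2.7]
grip_width: 0.0488
grip_force: 29.9
```

>>> {"name": "servo_tool", "arguments": {"moves": [{"gripper": 0.03,"tx": -0.04,"ty": -0.001,"tz": 0,"rx": 0,"ry": 0,"rz": 0},{"gripper": 0.03,"tx": -0.08,"ty": -0.002,"tz": 0,"rx": 0,"ry": 0,"rz": 0},{"gripper": 0.03,"tx": -0.115,"ty": -0.003,"tz": 0,"rx": 0,"ry": 0,"rz": 0},{"gripper": 0.03,"tx": -0.135,"ty": -0.004,"tz": 0,"rx": 0,"ry": 0,"rz": 0},{"gripper": 0.03,"tx": -0.141,"ty": -0.004,"tz": 0,"rx": 0,"ry": 0,"rz": 0}]}}

```text
time: 32.25
eef_pos: [0.5237, 0.01, 0.2402]
tool_rot: [[-0.107, 0.994, -0.005], [0.994, 0.107, -0.001], [-0.0, -0.005, -1.0]]
ft_force: [0.8, 0.2, -1.9]
grip_width: 0.0485
grip_force: 29.9
```

>>> {"name": "servo_tool", "arguments": {"moves": [{"gripper": 0.03,"tx": 0,"ty": 0,"tz": 0.0,"rx": 0,"ry": 0,"rz": 0},{"gripper": 0.03,"tx": 0,"ty": 0,"tz": 0.0,"rx": 0,"ry": 0,"rz": 0},{"gripper": 0.03,"tx": 0,"ty": 0,"tz": 0.02,"rx": 0,"ry": 0,"rz": 0},{"gripper": 0.03,"tx": 0,"ty": 0,"tz": 0.04,"rx": 0,"ry": 0,"rz": 0},{"gripper": 0.03,"tx": 0,"ty": 0,"tz": 0.04,"rx": 0,"ry": 0,"rz": 0}]}}

```text
time: 32.75
eef_pos: [0.523, 0.0141, 0.1985]
tool_rot: [[-0.112, 0.994, -0.008], [0.994, 0.112, 0.0], [0.001, -0.007, -1.0]]
ft_force: [-0.7, 0.0, -2.7]
grip_width: 0.0487
grip_force: 29.9
```

```bash
python3 go.py .5241 .0128 .0792 6
```

```text
t 32.75 tcp [0.523  0.0141 0.1985] yaw 6.46 w 0.0487 gf 29.9 F [-0.7  0.  -2.7]
t [-0.0016  0.0019  0.1193] r [-0.43 -0.07  0.46]
```

>>> {"name": "servo_tool", "arguments": {"moves": [{"gripper": 0.03,"tx": 0,"ty": 0,"tz": 0.03,"rx": 0,"ry": 0,"rz": 0},{"gripper": 0.03,"tx": 0,"ty": 0,"tz": 0.06,"rx": 0,"ry": 0,"rz": 0},{"gripper": 0.03,"tx": 0,"ty": 0,"tz": 0.085,"rx": 0,"ry": 0,"rz": 0},{"gripper": 0.03,"tx": 0,"ty": 0,"tz": 0.1,"rx": 0,"ry": 0,"rz": 0},{"gripper": 0.03,"tx": 0,"ty": 0,"tz": 0.105,"rx": 0,"ry": 0,"rz": 0}]}}

```text
time: 33.25
eef_pos: [0.5236, 0.0133, 0.0958]
tool_rot: [[-0.111, 0.994, -0.004], [0.994, 0.111, -0.0], [0.0, -0.004, -1.0]]
ft_force: [-0.0, 0.3, -2.7]
grip_width: 0.0489
grip_force: 29.9
```

>>> {"name": "servo_tool", "arguments": {"moves": [{"gripper": 0.03,"tx": 0,"ty": 0,"tz": 0.005,"rx": 0,"ry": 0,"rz": 0},{"gripper": 0.03,"tx": 0,"ty": 0,"tz": 0.01,"rx": 0,"ry": 0,"rz": 0},{"gripper": 0.03,"tx": 0,"ty": 0,"tz": 0.01,"rx": 0,"ry": 0,"rz": 0},{"gripper": 0.03,"tx": 0,"ty": 0,"tz": 0.01,"rx": 0,"ry": 0,"rz": 0}]}}

```text
time: 33.65
eef_pos: [0.5245, 0.0127, 0.0877]
tool_rot: [[-0.11, 0.994, -0.001], [0.994, 0.11, -0.0], [-0.0, -0.001, -1.0]]
ft_force: [-0.3, 0.1, -2.3]
grip_width: 0.049
grip_force: 29.9
```

```bash
python3 go.py .5241 .0128 .0792 6
```

```text
t 33.65 tcp [0.5245 0.0127 0.0877] yaw 6.34 w 0.049 gf 29.9 F [-0.3  0.1 -2.3]
t [ 0.0002 -0.0004  0.0085] r [-0.04  0.01  0.34]
```

>>> {"name": "servo_tool", "arguments": {"moves": [{"gripper": 0.03,"tx": 0,"ty": 0,"tz": 0.003,"rx": 0,"ry": 0,"rz": 0},{"gripper": 0.03,"tx": 0,"ty": 0,"tz": 0.006,"rx": 0,"ry": 0,"rz": 0},{"gripper": 0.03,"tx": 0,"ty": 0,"tz": 0.008,"rx": 0,"ry": 0,"rz": 0},{"gripper": 0.03,"tx": 0,"ty": 0,"tz": 0.009,"rx": 0,"ry": 0,"rz": 0},{"gripper": 0.03,"tx": 0,"ty": 0,"tz": 0.009,"rx": 0,"ry": 0,"rz": 0}]}}

```text
time: 34.15
eef_pos: [0.5241, 0.0126, 0.0792]
tool_rot: [[-0.11, 0.994, -0.001], [0.994, 0.11, -0.0], [-0.0, -0.001, -1.0]]
ft_force: [-3.5, -0.5, 4.8]
grip_width: 0.0485
grip_force: 30.0
```

```bash
python3 go.py .5241 .0128 .0792 6
```

```text
t 34.15 tcp [0.5241 0.0126 0.0792] yaw 6.34 w 0.0485 gf 30.0 F [-3.5 -0.5  4.8]
t [ 0.0002 -0.     -0.    ] r [-0.07  0.01  0.34]
```

Contact at the expected height; release, rise and clear the view.

>>> {"name": "servo_tool", "arguments": {"moves": [{"gripper": 0.08,"tx": 0,"ty": 0,"tz": 0.0,"rx": 0,"ry": 0,"rz": 0},{"gripper": 0.08,"tx": 0,"ty": 0,"tz": 0.0,"rx": 0,"ry": 0,"rz": 0},{"gripper": 0.08,"tx": 0,"ty": 0,"tz": 0.0,"rx": 0,"ry": 0,"rz": 0},{"gripper": 0.08,"tx": 0,"ty": 0,"tz": 0.0,"rx": 0,"ry": 0,"rz": 0},{"gripper": 0.08,"tx": 0,"ty": 0,"tz": -0.01,"rx": 0,"ry": 0,"rz": 0}]}}

```text
time: 34.65
eef_pos: [0.5232, 0.0127, 0.0866]
tool_rot: [[-0.11, 0.994, -0.005], [0.994, 0.11, -0.0], [0.0, -0.005, -1.0]]
ft_force: [-0.0, 0.7, -0.4]
grip_width: 0.0796
grip_force: 0.0
```

>>> {"name": "servo_tool", "arguments": {"moves": [{"gripper": 0.08,"tx": 0,"ty": 0,"tz": -0.03,"rx": 0,"ry": 0,"rz": 0},{"gripper": 0.08,"tx": 0,"ty": 0,"tz": -0.07,"rx": 0,"ry": 0,"rz": 0},{"gripper": 0.08,"tx": 0,"ty": 0,"tz": -0.11,"rx": 0,"ry": 0,"rz": 0},{"gripper": 0.08,"tx": 0.01,"ty": 0,"tz": -0.145,"rx": 0,"ry": 0,"rz": 0},{"gripper": 0.08,"tx": 0.05,"ty": 0,"tz": -0.16,"rx": 0,"ry": 0,"rz": 0}]}}

```text
time: 35.15
eef_pos: [0.5201, 0.0606, 0.2532]
tool_rot: [[-0.106, 0.994, 0.005], [0.994, 0.106, -0.001], [-0.002, 0.005, -1.0]]
ft_force: [1.7, 0.6, -0.6]
grip_width: 0.0799
grip_force: 0.0
```

>>> {"name": "servo_tool", "arguments": {"moves": [{"gripper": 0.08,"tx": 0.05,"ty": 0,"tz": 0,"rx": 0,"ry": 0,"rz": 0},{"gripper": 0.08,"tx": 0.1,"ty": 0,"tz": 0,"rx": 0,"ry": 0,"rz": 0},{"gripper": 0.08,"tx": 0.15,"ty": 0,"tz": 0,"rx": 0,"ry": 0,"rz": 0},{"gripper": 0.08,"tx": 0.19,"ty": 0,"tz": 0,"rx": 0,"ry": 0,"rz": 0},{"gripper": 0.08,"tx": 0.2,"ty": 0,"tz": 0,"rx": 0,"ry": 0,"rz": 0}]}}

```text
time: 35.65
eef_pos: [0.4957, 0.2648, 0.2483]
tool_rot: [[-0.115, 0.993, -0.002], [0.993, 0.115, 0.001], [0.001, -0.002, -1.0]]
ft_force: [-0.0, 0.1, 0.4]
grip_width: 0.08
grip_force: 0.0
```

>>> {"name": "servo_tool", "arguments": {"moves": [{"gripper": 0.08,"tx": 0,"ty": 0,"tz": 0,"rx": 0,"ry": 0,"rz": 0},{"gripper": 0.08,"tx": 0,"ty": 0,"tz": 0,"rx": 0,"ry": 0,"rz": 0},{"gripper": 0.08,"tx": 0,"ty": 0,"tz": 0,"rx": 0,"ry": 0,"rz": 0},{"gripper": 0.08,"tx": 0,"ty": 0,"tz": 0,"rx": 0,"ry": 0,"rz": 0}]}}

```text
time: 36.05
eef_pos: [0.4973, 0.2597, 0.2483]
tool_rot: [[-0.108, 0.994, -0.001], [0.994, 0.108, -0.0], [-0.0, -0.001, -1.0]]
ft_force: [-0.0, -0.2, -0.2]
grip_width: 0.0801
grip_force: 0.0
```

```bash
python3 go.py; python3 - <<'E'
from station import imaging
from h import *
for n in ['top','side']:
    p,d=imaging.capture(n);c=imaging.get_calibration(n);W=cloud(c,d)
    for nm,x,y,z0,z1 in [('blue',.524,.013,.125,.15),('red',.5325,-.075,.125,.15),('pot',.441,-.337,.05,.07),('g1',.579,.0725,.075,.09),('g2',.6,-.1205,.075,.09)]:
        q=W[(abs(W[...,0]-x)<.035)&(abs(W[...,1]-y)<.035)&(W[...,2]>z0)&(W[...,2]<z1)]
        print(n,nm,len(q),np.percentile(q,[3,97],axis=0).mean(0).round(4) if len(q) else '')
    cv2.imwrite('pics/%s3.png'%n,p[:,:,::-1])
E
```

```text
t 36.05 tcp [0.4973 0.2597 0.2483] yaw 6.21 w 0.0801 gf 0.0 F [-0.  -0.2 -0.2]
top blue 304 [0.5235 0.0137 0.1375]
top red 374 [ 0.5336 -0.0757  0.1365]
top pot 229 [ 0.4419 -0.334   0.0588]
top g1 398 [0.5789 0.0733 0.08  ]
top g2 404 [ 0.5996 -0.1196  0.0802]
side blue 208 [0.524  0.0104 0.1356]
side red 286 [ 0.5346 -0.08    0.1353]
side pot 263 [ 0.4425 -0.3367  0.0582]
side g1 195 [0.5795 0.0706 0.0799]
side g2 285 [ 0.5994 -0.1211  0.0798]
```

View pics/side3.png

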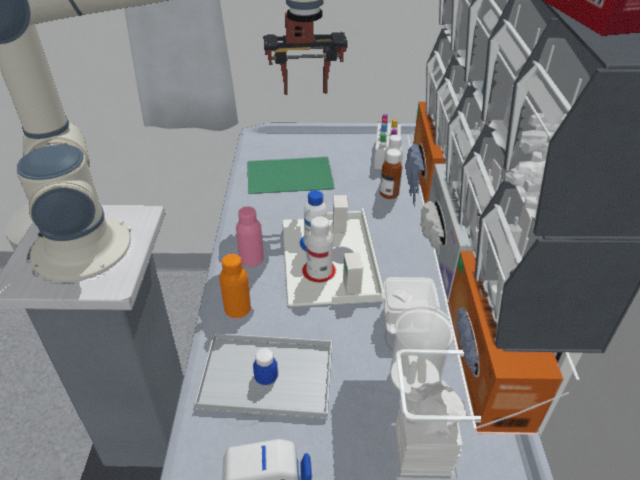

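Both bottles stand upright on their marks (315,215 and 320,250), within about 3–5 mm of the centres. The pot is in the tray (265,367), the cartons haven't moved and the arm is clear.

```bash
python3 -c "
from station import bot
print(bot.close_job())"
```

```text
the job is handed in; nothing more can be done
None
```

The job is handed in, but no verdict came back. In the last camera check the gel pot stood in the steel tray, both bottles stood upright within about 5 mm of their mark centres, and the cartons had not moved.

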